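# Do up the loose blanking union on a test bench's air manifold

## Robot

A 6-joint arm with a two-finger parallel gripper is mounted at the origin on the work surface. World frame = base frame: x ahead of the robot, y to its left, z up, the work surface at z = 0. Lengths are in m, angles in rad, forces in N, time in s.
With the tool pointing down it reaches from about 0.25 to 0.725 m from the base axis. Payload 4 kg.
Tool frame: the origin (TCP) lies at the very end of the fingers, on their centre line; the grasp point (between the pads) lies 19 mm behind it; z points along the fingers, y is the line along which they close (so a half turn about z gives the same grasp; the last joint's range is limited). The gripper opens to 85 mm and grips with 20 to 120 N. Pads are 22 mm wide; open, the fingers measure 114 mm over their backs; the gripper's body (76 mm by 85 mm) begins 54 mm behind the grasp point. The pads swing forward as they close: fully open they stand 13 mm farther back than shut.
Start: joints at [1.124, 0.241, 0.005, 1.335, 0, 1.571], TCP at [0.216, 0.451, 0.231] pointing down, gripper open.
Joint ranges: [-2.72, 2.72], [-1.05, 1.87], [-1.09, 1.28], [-1.99, 2.15], [-1.42, 1.44], [-3.14, 3.14]. Speed limits (rad/s): [2.79, 2.79, 3.14, 3.14, 3.14, 3.14].

## Interface

Orientations are given as a unit quaternion [x, y, z, w].
In Python, from workcell import * gives the robot as it stands. The module is installed in compiled form; this text tells all that it offers.
- The arm moves only by the tool send_rows, never from a script. Its argument "steps" is text: rows parted by semicolons, each of 7 numbers parted by spaces: the opening, from -1 (shut) to 1 (fully open), then the shift along the world's x, y, z in m, then the turn, a rotation vector about the world's x, y, z in rad. A call has exactly 5 rows; each row shifts and turns the commanded pose from where the row before left it; what a row does not reach is not made up. A row lasts 1/12 s, in which the tool goes at most 41.7 mm and 7.16 degrees, less where a joint would pass 70% of its speed; a pose out of reach is approached as far as the arm can. A call is refused whole if a number of a shift passes 0.0417 or a number of a turn 0.125, either way. A call with a gripper value outside its range is refused whole. The fingers move at their own pace and stop on an object; the grip force is fixed at half the most. Time passes only in rows, so rows that do not move let the fingers close, or fill a call up. It gives the time, the measured TCP pose, the force, the opening and the grip force at its end, in the units of the state.
- get_obs(): the state, without advancing time (a new reading comes with each control period).
- camera(name): name is "scene" or "top" or "wrist"; returns a dict with "frame" (384x512x3 uint8, red, green, blue), "range_z" (384x512 float32, m along the optical axis (not along the pixel's ray), 0 where there is no reading), "camera_matrix" (3x3 intrinsics, pixels), "k1" (the pictures are not rectified: a ray, as slopes to the right and down, at radius r is drawn at 1 + k1 r^2 times it, then the intrinsics apply), "extrinsics" (4x4, takes a point from world to camera coordinates); the wrist camera has in their place "T_tool_cam" (4x4, takes a point from camera to tool coordinates, whose origin is the TCP and whose axes are the flange's). Camera axes: x right, y down, z forward; pixel columns grow to the right and rows downward; lengths in m; the calibration is good to about 2 mm. A picture is of the moment at which its call begins: read the wrist's pose just before it.
- job_done(): hands the job in; it is judged then, once.
The state is a dict: "clock": time; "joint_pos": joint angles; "joint_vel": joint speeds; "tau": joint torques, N m; "eef_pos": TCP position; "tool_rot": TCP orientation; "ft_force": force on the tool from outside, world axes, zero at the start; "ft_torque": the same for the moment, N m; "grip_width": finger opening in m; "grasp_force": force on a finger pad.
Only numpy, scipy, OpenCV 4.12 (cv2) and the standard library are available. Lean on these libraries where they do the work, as an engineer would, in place of code of your own. Each camera call takes 0.05 s, during which the arm holds its last target. There are 200 camera calls.

## Task

The hex union nut on the bench's air manifold has worked loose: first wind the regulator knob fully anticlockwise to shut off the air, then turn the nut clockwise with the gripper's own fingers until it is finger-tight and goes stiff, no further. Then put the spanner that fits on the nut and pull it clockwise, fully tight, until it comes to a dead stop; only the spanner may do this last part. Lay that spanner back flat on the black mat and leave everything else where it is.

Things in the scene. Friction and masses are not known exactly. Their poses are not given: they have to be found in the camera images.
- plate: Fixed aluminium manifold plate, 130 x 280 x 12 mm, long side along its y; origin at the centre of its underside. Two stations stand on it, 85 mm either side of its centre along its y: the regulator and the port (which is which varies); both share the plate's yaw.
- regulator_knob (a joint): Black ribbed round knob, 44 mm diameter, 30 mm tall, turning about a vertical axis on a grey 62 mm square block 30 mm high. Its underside is 48 mm and its top 78 mm above the bench. Value in rad: 0 = fully anticlockwise seen from above (its end stop, air shut), grows clockwise to 4.5. Friction about 0.08 N m.
- knob_grip (a point): Point on the regulator knob's axis 66 mm above the bench, 12 mm below the knob's top.
- union_nut: Brass hex union nut, 44 mm across flats (51 over corners), 28 mm tall, on a vertical axis above a 60 mm square aluminium block (top 42 mm above the bench; a 44 mm wide steel collar reaches 50 mm). Origin on its axis at its underside, 68 mm above the bench; its top is at 96 mm, a small steel dome at 104 mm. Its x axis is square to one flat: flats face 0, 60, 120... degrees from its x.
- nut_mid (a point): Point on the nut's axis halfway up it, 82 mm above the bench; axes as the nut's.
- nut_turn (a joint): Free running-down of the nut in rad, grows clockwise seen from above; friction 0.12 N m. It ends at finger-tight, 1.3 to 2.2 rad past the start, felt as a sudden stiffening to about 1 N m. The nut stays at one height.
- seal_squeeze (a joint): Further clockwise turn of the nut once finger-tight, in rad: 0 = not squeezed, 0.5 = dead stop, fully tight. Needs about 1 N m (10 N at the 100 mm from nut to grip point). The fingers must not do this part.
- spanner: Larger of two loose steel open-ended spanners (it fits the nut): flat, 12 mm thick, about 197 mm long, 0.35 kg, lying on the mat. Handle along its x, 22 mm wide, from x = -73 mm to +26 mm, widening to the head, 74 mm wide, which is at +x, jaws opening to +x in line with the handle. Origin: underside of the handle at the grip point, about 40 mm behind its centre of mass.
- spanner_jaw (a point): Centre of the spanner's jaws, 100 mm from its origin along its x, at half its thickness: put this on the nut's axis. Jaw faces are parallel to the spanner's x, 46 mm apart (1 mm each side of the nut), flared at the tips; they reach 17 mm beyond this point (24 mm with the flare) and the slot's bottom is 28 mm behind it.
- mat: Fixed black rubber mat, 280 mm (its x) x 220 mm (its y), 3 mm thick; origin at the centre of its underside. The spanners lie on it roughly along its x, one 55 mm either side of its centre along its y.
- small_spanner: The smaller steel open-ended spanner, about 167 mm long, 28 mm jaws: too small for the nut. A bystander. Origin at the underside of its handle, jaws at +80 mm along its x.
- bin: Black open plastic bin of fittings, 120 x 160 x 60 mm, standing left of the manifold. A bystander; origin at the centre of its underside.
- spray: White plastic bottle, 52 mm diameter, 150 mm tall, red cap. A bystander; origin at the centre of its underside.
Not all that is in view belongs to the job. Leave any orange look-alike of the spanner alone.

How it is judged:
By the outcome, as a careful person would: the job done as asked, in the order asked, and still so for the second after the job is handed in, with the robot touching nothing.
It also fails if it takes over 72 s, if anything falls off the work surface, if the arm or the gripper's body presses on something with over 40 N, if the wrist force passes 120 N, or if a joint passes its speed limit or range.

## Working session

There is one attempt and no reset: what is moved stays moved. The work goes in short steps, Python scripts to look and compute and a tool call to move; the robot and the scene stay as the last step left them, time stands still between calls to the robot, and variables do not carry over. Pictures are saved under pics/ and viewed, at most 10 in all, crops included, and the job is handed in when it is done.

Besides the shell and the picture viewer there is one more tool, called in YAML: its name, and indented under it one key for each argument. send_rows: Moves the arm, as the interface text tells. Its arguments: {"type":"object","properties":{"steps":{"type":"string"}},"required":["steps"]}

```bash
mkdir -p pics; cat > h.py <<'E'
from workcell import *
import numpy as np, cv2
from scipy.spatial.transform import Rotation as R
def save(n,f): cv2.imwrite(f'pics/{n}.png',cv2.cvtColor(f,cv2.COLOR_RGB2BGR))
def rays(c,px):
    K=np.array(c['camera_matrix'],float)
    d=np.array([c['k1'],0,0,0],float)
    return cv2.undistortPoints(np.array(px,float).reshape(-1,1,2),K,d).reshape(-1,2)
def T_wc(c,obs=None):
    if 'extrinsics' in c: return np.linalg.inv(np.array(c['extrinsics']))
    T=np.eye(4);T[:3,:3]=R.from_quat(obs['tool_rot']).as_matrix();T[:3,3]=obs['eef_pos']
    return T@np.array(c['T_tool_cam'])
def onplane(c,px,z,obs=None):
    T=T_wc(c,obs);r=rays(c,px);d=np.c_[r,np.ones(len(r))]@T[:3,:3].T
    s=(z-T[2,3])/d[:,2]; return T[:3,3]+d*s[:,None]
def cloud(c,obs=None):
    h,w=c['range_z'].shape;u,v=np.meshgrid(np.arange(w),np.arange(h))
    r=rays(c,np.c_[u.ravel(),v.ravel()]);z=c['range_z'].ravel()[:,None]
    T=T_wc(c,obs);P=(np.c_[r,np.ones(len(r))]*z)@T[:3,:3].T+T[:3,3]
    P[z[:,0]==0]=np.nan
    return P.reshape(h,w,3)
E
python3 - <<'E'
from h import *
o=get_obs();print(o)
a=camera('top');b=camera('scene')
save('top',a['frame']);save('scene',b['frame'])
np.savez('v.npz',P=cloud(a),f=a['frame'])
import pickle;pickle.dump((o,a,b),open('v.pkl','wb'))
print(T_wc(a),T_wc(b),a['k1'],a['camera_matrix'])
E
```

```text
{'clock': 0.0, 'joint_pos': array([ 1.12401260e+00,  2.41373284e-01,  3.72355990e-03,  1.33521512e+00,
       -2.63439758e-06,  1.57079412e+00]), 'joint_vel': array([-0.00119551,  0.00060781, -0.00010712, -0.001071  , -0.00238295,
       -0.00188959]), 'tau': array([-3.47027026e-04, -3.72317398e+01,  2.52408224e+01,  1.71207252e-02,
       -8.06801495e-05,  3.13012720e-06]), 'eef_pos': array([0.21575845, 0.45034455, 0.23043254]), 'tool_rot': array([ 2.21537275e-01,  9.75151356e-01, -1.00885096e-03, -2.27844812e-04]), 'ft_force': array([0.92141854, 0.24459206, 0.36440578]), 'ft_torque': array([-0.01755179,  0.03257096, -0.03553237]), 'grasp_force': 0.0, 'grip_width': 0.08529635321669467}
[[ 0.01619911 -0.99679389  0.07835509  0.47314516]
 [-0.99984223 -0.01672003 -0.00599661 -0.03697697]
 [ 0.00728749 -0.07824559 -0.99690748  1.22813133]
 [ 0.          0.          0.          1.        ]] [[ 0.40831843  0.65473295 -0.6360824   1.35769773]
 [ 0.91283556 -0.29080225  0.28664489 -0.38349086]
 [ 0.00270166 -0.69768102 -0.71640344  0.96011903]
 [ 0.          0.          0.          1.        ]] 0.005841769721014215 [[354.32045737   0.         251.66639199]
 [  0.         354.32045737 190.77345326]
 [  0.           0.           1.        ]]
```

View pics/top.png

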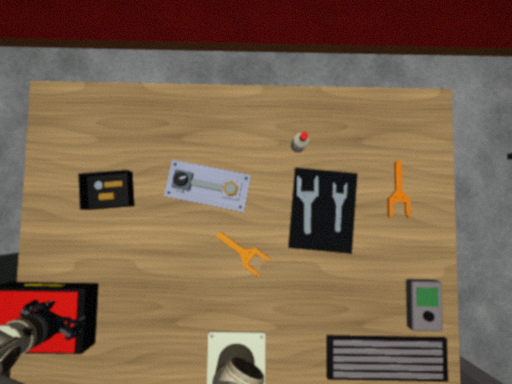

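View pics/scene.png

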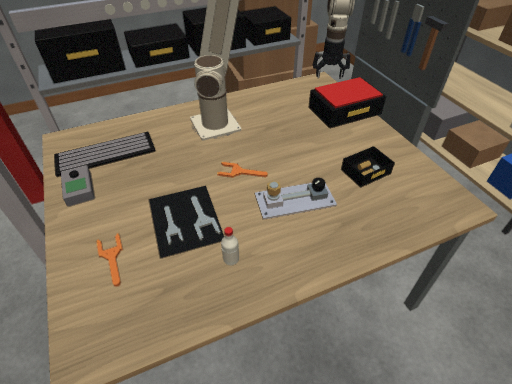

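The top view shows the black knob at (182,179), the brass nut at (231,188), the mat at (322,210) and the bottle at (300,141). There are four spanner-like things:
- Grey large at (308,205).
- Grey small at (340,207).
- Orange at (243,253).
- Orange at (399,190).

The grey one at (308,205) fits, being steel, on the mat and the larger of the two. I'll confirm that in an enlarged crop.

```bash
cat > m.py <<'E'
from h import *
import pickle
o,a,b=pickle.load(open('v.pkl','rb'))
f=a['frame'];P=cloud(a);hsv=cv2.cvtColor(f,cv2.COLOR_RGB2HSV).astype(int)
def blobs(m,x0,y0,x1,y1,amin=20):
    k=np.zeros(m.shape,np.uint8);k[y0:y1,x0:x1]=m[y0:y1,x0:x1]
    n,l,s,c=cv2.connectedComponentsWithStats(k)
    return [(s[i,4],c[i],l==i) for i in range(1,n) if s[i,4]>=amin]
# spanners
grey=(hsv[...,2]>100)
for s,c,m in blobs(grey,293,170,354,250):
    pts=np.argwhere(m)[:,::-1]; W=onplane(a,pts,.015)[:,:2]
    mu=W.mean(0);u,_,vt=np.linalg.svd(W-mu);d=vt[0]*np.sign(vt[0][0]);t=(W-mu)@d
    print('spanner',s,c,mu,'yaw',np.arctan2(d[1],d[0]),'len',np.ptp(t),'back',mu+d*t.min(),'front',mu+d*t.max())
# mat
mat=(hsv[...,2]<60)
for s,c,m in blobs(mat,280,155,365,262,500):
    print('mat',s,[ (r[0],r[1],r[2]) for r in [cv2.minAreaRect(onplane(a,np.argwhere(m)[:,::-1],.003)[:,:2].astype(np.float32)*1000)]])
# plate
pl=(f[...,2].astype(int)>f[...,0].astype(int)+5)&(hsv[...,2]>110)
for s,c,m in blobs(pl,155,150,260,220,300):
    print('plate',s,cv2.minAreaRect(onplane(a,np.argwhere(m)[:,::-1],.012)[:,:2].astype(np.float32)*1000))
# knob: dark; nut: yellowish
kn=(hsv[...,2]<75)
for s,c,m in blobs(kn,165,160,205,200,30): print('knob',s,c,onplane(a,[c],.078))
nu=(hsv[...,1]>60)
for s,c,m in blobs(nu,215,172,243,200,20): print('nut',s,c,onplane(a,[c],.096))
for lo,hi,n in((.07,.085,'knobz'),(.09,.11,'nutz'),(.04,.2,'all')):
    m=(P[...,2]>lo)&(P[...,2]<hi)
    for s,c,mm in blobs(m,155,110,320,220,15): print(n,s,c,np.nanmedian(P[mm],0),P[mm].min(0),P[mm].max(0))
save('crop',cv2.resize(f[150:260,160:360],None,fx=4,fy=4,interpolation=cv2.INTER_CUBIC))
E
python3 m.py
```

```text
spanner 45 [343.24444444 170.51111111] [ 0.64401575 -0.35950856] yaw 1.5387079687208567 len 0.09001222940032438 back [ 0.64293    -0.39333319] front [ 0.64581785 -0.3033673 ]
spanner 523 [306.94455067 201.84130019] [ 0.53377915 -0.23443968] yaw 0.012411899308498982 len 0.1955461416129266 back [ 0.42741728 -0.2357599 ] front [ 0.62294836 -0.23333286]
spanner 319 [338.56739812 204.56739812] [ 0.52618547 -0.34298693] yaw -0.05731546399212089 len 0.16342466598924513 back [ 0.4358248  -0.33780219] front [ 0.59898111 -0.34716382]
spanner 26 [352.76923077 241.11538462] [ 0.40254303 -0.39092877] yaw -0.042649795553675936 len 0.06432071392334733 back [ 0.37584502 -0.38978941] front [ 0.44010724 -0.39253184]
mat 3803 [((507.6147155761719, -291.07012939453125), (214.40599060058594, 274.51165771484375), 85.6497573852539)]
plate 2321 ((585.5906982421875, 109.27835845947266), (275.7805480957031, 124.630859375), 79.63694763183594)
knob 136 [179.94117647 179.05882353] [[0.59791246 0.19044545 0.078     ]]
nut 98 [230.18367347 188.19387755] [[0.56926675 0.02520178 0.096     ]]
knobz 20 [296.55 145.55]
[... 285 characters left out ...]
74774775] [ 0.72375193 -0.19287423  0.10160132] [ 0.70786378 -0.2242607   0.09044151] [ 0.75580559 -0.17562801  0.10963008]
nutz 164 [229.90853659 187.68902439] [0.56980126 0.02563629 0.09948253] [0.54736656 0.00345123 0.09061009] [0.59264022 0.0483448  0.1070036 ]
all 258 [299.8875969  140.89534884] [ 0.72381161 -0.19517038  0.10280556] [ 0.70670112 -0.2242607   0.04019966] [ 0.75580559 -0.17469453  0.15545118]
all 295 [181.19661017 179.14237288] [0.59835202 0.18812899 0.07421654] [0.56836538 0.16002185 0.04014817] [0.63550019 0.22638867 0.0841327 ]
all 281 [230.97153025 188.97508897] [0.56693668 0.02244879 0.09596442] [ 0.53790531 -0.0077834   0.04000709] [0.60154147 0.05860066 0.1070036 ]
```

View pics/crop.png

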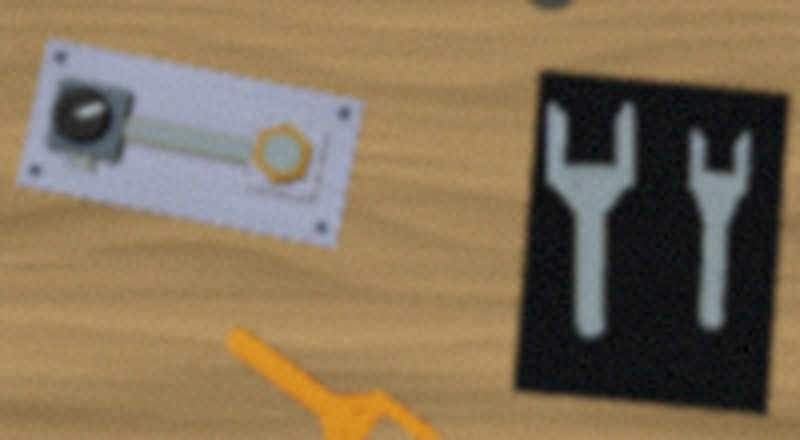

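The crop confirms it: the large grey spanner's jaws are at about (590,135), the small one is to its right, and the orange one is off the mat. The knob is at (82,115) and the nut at (283,152). I'll move above the knob.

send_rows:
  steps: "1 .0191 -.0129 0 0 0 -.111;1 .0191 -.0129 0 0 0 -.111;1 .0191 -.0129 0 0 0 -.111;1 .0191 -.0129 0 0 0 -.111;1 .0191 -.0129 0 0 0 -.111"

```text
clock: 0.52
eef_pos: [0.3121, 0.3855, 0.2308]
tool_rot: [0.482, 0.876, -0.001, -0.0]
ft_force: [-1.1, 0.5, 0.8]
grip_width: 0.0853
grasp_force: 0.0
```

send_rows:
  steps: "1 .0191 -.0129 0 0 0 -.111;1 .0191 -.0129 0 0 0 -.111;1 .0191 -.0129 0 0 0 -.111;1 .0191 -.0129 0 0 0 -.111;1 .0191 -.0129 0 0 0 -.111"

```text
clock: 0.93
eef_pos: [0.4076, 0.3209, 0.2308]
tool_rot: [0.704, 0.71, -0.001, -0.0]
ft_force: [0.6, -0.1, 0.4]
grip_width: 0.085
grasp_force: 0.0
```

send_rows:
  steps: "1 .0191 -.0129 0 0 0 -.111;1 .0191 -.0129 0 0 0 -.111;1 .0191 -.0129 0 0 0 -.111;1 .0191 -.0129 0 0 0 -.111;1 .0191 -.0129 0 0 0 -.111"

```text
clock: 1.35
eef_pos: [0.5031, 0.2565, 0.2307]
tool_rot: [0.872, 0.49, -0.001, -0.0]
ft_force: [0.2, 1.8, 0.5]
grip_width: 0.0856
grasp_force: 0.0
```

send_rows:
  steps: "1 .0191 -.0129 0 0 0 -.111;1 .0191 -.0129 0 0 0 -.111;1 .0191 -.0129 0 0 0 -.111;1 .0191 -.0129 0 0 0 -.111;1 .0191 -.0129 0 0 0 -.111"

```text
clock: 1.77
eef_pos: [0.5986, 0.192, 0.2306]
tool_rot: [0.973, 0.232, -0.001, 0.0]
ft_force: [-0.1, 0.3, -0.5]
grip_width: 0.0851
grasp_force: 0.0
```

```bash
cat > w.py <<'E'
from h import *
import sys,pickle
o=get_obs();c=camera('wrist');pickle.dump((o,c),open(sys.argv[1]+'.pkl','wb'));save(sys.argv[1],c['frame'])
m=R.from_quat(o['tool_rot']).as_matrix()
print(o['clock'],o['joint_pos'].round(3),o['eef_pos'].round(4),'z',m[:,2].round(4),'psi',np.arctan2(m[1,1],m[0,1]).round(4))
print(np.array(c['T_tool_cam']).round(3),c['k1'])
E
python3 w.py w1
```

```text
1.7667 [0.31  0.507 0.393 1.458 0.    2.983] [0.5986 0.192  0.2306] z [-1.4e-03 -4.0e-04 -1.0e+00] psi -1.1016
[[ 0.001 -0.957 -0.289  0.073]
 [ 1.     0.001  0.001  0.   ]
 [-0.001 -0.289  0.957 -0.142]
 [ 0.     0.     0.     1.   ]] -0.06464925940849131
```

View pics/w1.png

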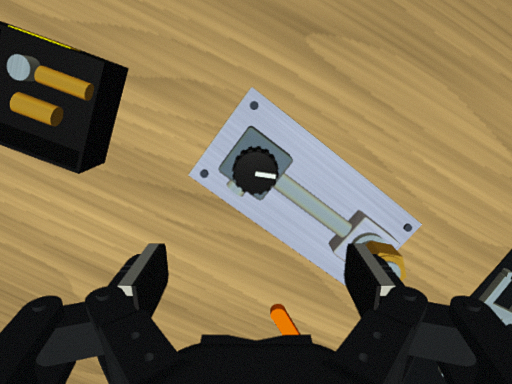

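The wrist view shows the knob at (256,170) and the nut partly behind a finger at (380,255). Next I'll locate the knob's centre.

```bash
python3 - <<'E'
from h import *
import pickle
o,c=pickle.load(open('w1.pkl','rb'));f=c['frame']
P=cloud(c,o);m=(P[...,2]>.070)&(P[...,2]<.086)
m[:,:210]=0;m[:,300:]=0;m[:130]=0;m[215:]=0
print(np.nanmedian(P[m],0),m.sum())
k=(f.max(2)<60)|((P[...,2]>.072)&m)
k[:,:210]=0;k[:,300:]=0;k[:130]=0;k[215:]=0
(x,y),r=cv2.minEnclosingCircle(np.argwhere(m)[:,::-1].astype(np.float32));print(x,y,r,onplane(c,[(x,y)],.078,o))
W=onplane(c,np.argwhere(m)[:,::-1],.078,o)[:,:2].astype(np.float32)*1000
print(cv2.minEnclosingCircle(W),W.mean(0))
mask=k.astype(np.uint8);n,l,s,cc=cv2.connectedComponentsWithStats(mask);i=1+s[1:,4].argmax();W=onplane(c,np.argwhere(l==i)[:,::-1],.078,o)[:,:2].astype(np.float32)*1000;print(s[i],cv2.minEnclosingCircle(W),W.mean(0))
E
```

```text
[0.60220224 0.19419486 0.0777108 ] 1596
254.69383239746094 171.80531311035156 23.52421760559082 [[0.6021686  0.19426962 0.078     ]]
((601.8676147460938, 193.9803466796875), 23.765581130981445) [602.0917 194.1678]
[ 232  146   47   50 1728] ((603.1709594726562, 194.14247131347656), 25.034547805786133) [603.377  194.6181]
```

send_rows:
  steps: "1 .001 .0005 -.03 0 0 0;1 .001 .0005 -.03 0 0 0;1 .001 .0005 -.03 0 0 0;1 0 0 -.03 0 0 0;1 0 0 -.03 0 0 0"

```text
clock: 2.23
eef_pos: [0.6005, 0.1942, 0.0794]
tool_rot: [0.972, 0.235, -0.0, 0.0]
ft_force: [0.4, 0.1, -0.6]
grip_width: 0.0855
grasp_force: 0.0
```

send_rows:
  steps: "1 0 0 -.015 0 0 0;1 0 0 -.01 0 0 0;1 0 0 -.006 0 0 0;-1 0 0 0 0 0 0;-1 0 0 0 0 0 0"

```text
clock: 2.65
eef_pos: [0.6016, 0.1947, 0.0511]
tool_rot: [0.972, 0.235, 0.001, -0.0]
ft_force: [1.2, 0.6, 0.2]
grip_width: 0.0641
grasp_force: 0.0
```

send_rows:
  steps: "-1 0 0 0 0 0 0;-1 0 0 0 0 0 0;-1 0 0 0 0 0 0;-1 0 0 0 0 0 0;-1 0 0 0 0 0 0"

```text
clock: 3.07
eef_pos: [0.6023, 0.1949, 0.0524]
tool_rot: [0.972, 0.235, 0.002, -0.0]
ft_force: [-1.5, -0.3, 5.9]
grip_width: 0.0423
grasp_force: 61.1
```

```bash
cat > s.py <<'E'
from h import *
o=get_obs();m=R.from_quat(o['tool_rot']).as_matrix()
print(round(o['clock'],2),o['eef_pos'].round(4),'z',m[:,2].round(4),'psi',np.arctan2(m[1,1],m[0,1]).round(4),'j6',o['joint_pos'][5].round(3),'F',o['ft_force'].round(1),'T',o['ft_torque'].round(3),'tau6',o['tau'][5].round(3),'w',round(o['grip_width'],4),round(o['grasp_force'],1))
print('F along tool x,y:',(o['ft_force']@m).round(1))
E
python3 s.py
```

```text
3.07 [0.6023 0.1949 0.0524] z [ 0.0035  0.0012 -1.    ] psi -1.096 j6 2.98 F [-1.5 -0.3  5.9] T [ 0.002  0.171 -0.064] tau6 0.005 w 0.0423 61.1
F along tool x,y: [-1.4 -0.4 -5.9]
```

send_rows:
  steps: "-1 0 0 0 0 0 .1;-1 0 0 0 0 0 .1;-1 0 0 0 0 0 .1;-1 0 0 0 0 0 .1;-1 0 0 0 0 0 .1"

```text
clock: 3.48
eef_pos: [0.6019, 0.1953, 0.0524]
tool_rot: [0.882, 0.471, 0.002, -0.0]
ft_force: [-2.4, 1.4, 6.8]
grip_width: 0.0426
grasp_force: 61.3
```

```bash
python3 s.py
```

```text
3.48 [0.6019 0.1953 0.0524] z [ 0.0026  0.0021 -1.    ] psi -0.591 j6 2.475 F [-2.4  1.4  6.8] T [ 0.223  0.401 -0.107] tau6 0.893 w 0.0426 61.3
F along tool x,y: [-0.2 -2.8 -6.8]
```

send_rows:
  steps: "-1 0 0 0 0 0 .1;-1 0 0 0 0 0 .1;-1 0 0 0 0 0 .1;-1 0 0 0 0 0 .1;-1 0 0 0 0 0 .1"

```text
clock: 3.9
eef_pos: [0.6014, 0.1955, 0.0524]
tool_rot: [0.738, 0.674, 0.001, -0.0]
ft_force: [-3.5, 1.7, 7.4]
grip_width: 0.042
grasp_force: 61.4
```

send_rows:
  steps: "-1 0 0 0 0 0 .1;-1 0 0 0 0 0 .1;-1 0 0 0 0 0 .1;-1 0 0 0 0 0 .1;-1 0 0 0 0 0 .1"

```text
clock: 4.32
eef_pos: [0.6014, 0.194, 0.0521]
tool_rot: [0.551, 0.835, 0.001, 0.0]
ft_force: [-4.0, 4.2, 7.6]
grip_width: 0.0419
grasp_force: 62.3
```

```bash
python3 s.py
```

```text
4.32 [0.6014 0.194  0.0521] z [ 1.2e-03  7.0e-04 -1.0e+00] psi 0.4044 j6 1.478 F [-4.   4.2  7.6] T [ 0.842  1.017 -1.414] tau6 -0.33 w 0.0419 62.3
F along tool x,y: [ 5.4 -2.  -7.6]
```

send_rows:
  steps: "-1 0 0 0 0 0 .06;-1 0 0 0 0 0 .06;-1 0 0 0 0 0 .06;-1 0 0 0 0 0 0;-1 0 0 0 0 0 0"

```text
clock: 4.73
eef_pos: [0.6015, 0.194, 0.0519]
tool_rot: [0.474, 0.881, 0.0, 0.001]
ft_force: [-0.5, -1.5, 5.7]
grip_width: 0.0422
grasp_force: 62.6
```

```bash
python3 s.py
```

```text
4.73 [0.6015 0.194  0.0519] z [ 1.7e-03 -3.0e-04 -1.0e+00] psi 0.5839 j6 1.299 F [-0.5 -1.5  5.7] T [-0.36   0.427  0.106] tau6 0.062 w 0.0422 62.6
F along tool x,y: [-1.  -1.2 -5.7]
```

send_rows:
  steps: "-1 0 0 0 0 0 .1;-1 0 0 0 0 0 .1;-1 0 0 0 0 0 .1;-1 0 0 0 0 0 .1;-1 0 0 0 0 0 .1"

```text
clock: 5.15
eef_pos: [0.6023, 0.1938, 0.0517]
tool_rot: [0.241, 0.971, 0.0, 0.001]
ft_force: [8.4, -6.3, -0.1]
grip_width: 0.0425
grasp_force: 62.4
```

```bash
python3 s.py
```

```text
5.15 [0.6023 0.1938 0.0517] z [ 0.003  0.    -1.   ] psi 1.084 j6 0.798 F [ 8.4 -6.3 -0.1] T [-1.191 -1.856 -1.322] tau6 -0.481 w 0.0425 62.4
F along tool x,y: [-10.4  -1.6   0.1]
```

send_rows:
  steps: "-1 0 0 0 0 0 .1;-1 0 0 0 0 0 .1;-1 0 0 0 0 0 .1;-1 0 0 0 0 0 .1;-1 0 0 0 0 0 .1"

```text
clock: 5.57
eef_pos: [0.6034, 0.1944, 0.0518]
tool_rot: [-0.007, 1.0, 0.001, 0.002]
ft_force: [2.5, 0.2, 2.1]
grip_width: 0.0423
grasp_force: 62.4
```

```bash
python3 s.py
```

```text
5.57 [0.6034 0.1944 0.0518] z [ 0.0049  0.0011 -1.    ] psi 1.5847 j6 0.298 F [2.5 0.2 2.1] T [ 0.139 -0.476 -1.435] tau6 -0.022 w 0.0423 62.4
F along tool x,y: [-2.5  0.1 -2.1]
```

Turning torque rose from about 0.1 to 1.4 N m and the fingers slip, so the knob is at its stop. I'll release it, lift and go over the nut.

send_rows:
  steps: "1 0 0 0 0 0 0;1 0 0 0 0 0 0;1 0 0 0 0 0 0;1 0 0 .02 0 0 0;1 0 0 .04 0 0 0"

```text
clock: 5.98
eef_pos: [0.5964, 0.1931, 0.1046]
tool_rot: [-0.006, 1.0, -0.002, -0.006]
ft_force: [0.8, 1.0, -0.5]
grip_width: 0.0851
grasp_force: 0.0
```

send_rows:
  steps: "1 0 0 .04 0 0 0;1 0 0 .04 0 0 0;1 -.0085 -.038 .02 0 0 0;1 -.0085 -.038 0 0 0 0;1 -.0085 -.038 0 0 0 0"

```text
clock: 6.4
eef_pos: [0.5767, 0.0822, 0.2116]
tool_rot: [-0.007, 1.0, 0.0, 0.002]
ft_force: [0.5, -0.5, -1.2]
grip_width: 0.0852
grasp_force: 0.0
```

send_rows:
  steps: "1 -.0085 -.038 0 0 0 0;1 0 -.017 0 0 0 0;1 0 0 0 0 0 0;1 0 0 0 0 0 0;1 0 0 0 0 0 0"

```text
clock: 6.82
eef_pos: [0.5675, 0.0278, 0.2093]
tool_rot: [-0.006, 1.0, 0.0, -0.0]
ft_force: [0.4, 0.9, -0.2]
grip_width: 0.0855
grasp_force: 0.0
```

```bash
python3 w.py w2
```

```text
6.8167 [4.900e-02 3.860e-01 1.510e-01 1.335e+00 1.000e-03 3.600e-02] [0.5675 0.0278 0.2093] z [-1.e-04  5.e-04 -1.e+00] psi 1.5837
[[ 0.001 -0.957 -0.29   0.074]
 [ 1.     0.001 -0.001 -0.001]
 [ 0.001 -0.29   0.957 -0.142]
 [ 0.     0.     0.     1.   ]] -0.06464925940849131
```

View pics/w2.png

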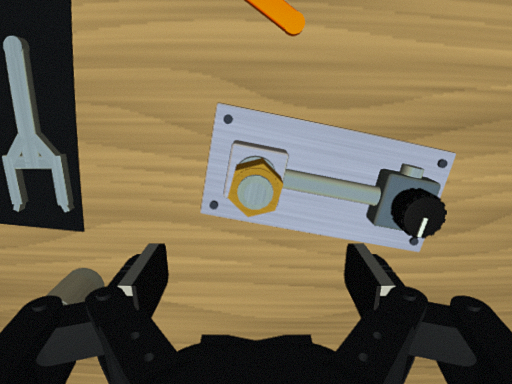

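The picture shows the nut at (257,190), pipe-side corners clear, and the knob's pointer turned 47° anticlockwise from before. That agrees with having reached the stop. Now I'll find the nut's angle and centre.

```bash
cat > nut.py <<'E'
from h import *
import pickle,sys
o,c=pickle.load(open(sys.argv[1]+'.pkl','rb'));f=c['frame'];P=cloud(c,o)
m=(P[...,2]>.087)&(np.hypot(P[...,0]-.5695,P[...,1]-.0255)<.045)&(P[...,2]<.115)
print(m.sum(),np.nanmedian(P[m],0),np.percentile(P[m][:,2],[5,50,95]))
W=onplane(c,np.argwhere(m)[:,::-1],.096,o)[:,:2]*1000
h=cv2.convexHull(W.astype(np.float32))[:,0]
th=np.deg2rad(np.arange(0,180,1));n=np.c_[np.cos(th),np.sin(th)];pr=h@n.T;w=np.ptp(pr,0)
s=[w[i]+w[i+60]+w[i+120] for i in range(60)];i=int(np.argmin(s))
mid=(pr.max(0)+pr.min(0))/2
A=n[[i,i+60,i+120]];ctr=np.linalg.lstsq(A,mid[[i,i+60,i+120]],rcond=None)[0]
F=np.sum(w*np.exp(-6j*th));a=np.rad2deg(np.angle(-F))/-6%60
print('flat normals at',i,'/',a,'mod 60; widths',w[[i,i+60,i+120]],'centre',ctr,'corners',w.max(),'mean',W.mean(0))
# colour version
hsv=cv2.cvtColor(f,cv2.COLOR_RGB2HSV)
E
python3 nut.py w2
```

```text
2182 [0.56844101 0.02628377 0.09853797] [0.09504727 0.09853797 0.10320043]
flat normals at 15 / 15.478623081408074 mod 60; widths [45.83544025 43.96105302 44.80026068] centre [570.1472098   26.15643058] corners 51.875250177835824 mean [569.72672008  26.20907604]
```

send_rows:
  steps: "1 .0023 -.0018 -.02 0 0 -.09;1 0 0 -.03 0 0 -.09;1 0 0 -.03 0 0 -.089;1 0 0 -.03 0 0 0;1 0 0 -.02 0 0 0"

```text
clock: 7.28
eef_pos: [0.5682, 0.0271, 0.0762]
tool_rot: [0.127, 0.992, -0.0, -0.002]
ft_force: [-0.7, -0.9, -0.1]
grip_width: 0.0854
grasp_force: 0.0
```

send_rows:
  steps: "1 0 0 -.01 0 0 0;1 0 0 -.005 0 0 0;1 0 0 0 0 0 0;-1 0 0 0 0 0 0;-1 0 0 0 0 0 0"

```text
clock: 7.7
eef_pos: [0.5713, 0.0258, 0.0661]
tool_rot: [0.127, 0.992, 0.0, 0.002]
ft_force: [1.4, -0.9, 0.6]
grip_width: 0.0636
grasp_force: 0.0
```

send_rows:
  steps: "-1 0 0 0 0 0 0;-1 0 0 0 0 0 0;-1 0 0 0 0 0 0;-1 0 0 0 0 0 0;-1 0 0 0 0 0 0"

```text
clock: 8.12
eef_pos: [0.5713, 0.0268, 0.0664]
tool_rot: [0.127, 0.992, 0.002, 0.002]
ft_force: [-0.7, 3.5, 5.0]
grip_width: 0.0434
grasp_force: 61.7
```

```bash
python3 s.py
```

```text
8.12 [0.5713 0.0268 0.0664] z [ 0.004   0.0028 -1.    ] psi 1.3155 j6 0.301 F [-0.7  3.5  5. ] T [ 0.908  0.076 -0.116] tau6 -0.123 w 0.0434 61.7
F along tool x,y: [ 1.6  3.2 -5. ]
```

send_rows:
  steps: "-1 0 0 0 0 0 -.08;-1 0 0 0 0 0 -.08;-1 0 0 0 0 0 -.08;-1 0 0 0 0 0 -.08;-1 0 0 0 0 0 -.08"

```text
clock: 8.53
eef_pos: [0.5712, 0.0266, 0.0664]
tool_rot: [0.323, 0.946, 0.002, 0.001]
ft_force: [-0.8, 5.4, 5.8]
grip_width: 0.043
grasp_force: 61.8
```

```bash
python3 s.py
```

```text
8.53 [0.5712 0.0266 0.0664] z [ 0.0039  0.0022 -1.    ] psi 0.9122 j6 0.704 F [-0.8  5.4  5.8] T [0.75  0.139 0.205] tau6 -0.652 w 0.043 61.8
F along tool x,y: [ 4.   3.8 -5.8]
```

send_rows:
  steps: "-1 0 0 0 0 0 -.08;-1 0 0 0 0 0 -.08;-1 0 0 0 0 0 -.08;-1 0 0 0 0 0 -.08;-1 0 0 0 0 0 -.08"

```text
clock: 8.95
eef_pos: [0.571, 0.0264, 0.0664]
tool_rot: [0.505, 0.863, 0.002, 0.001]
ft_force: [-0.3, 4.3, 7.1]
grip_width: 0.043
grasp_force: 61.8
```

```bash
python3 s.py
```

```text
8.95 [0.571  0.0264 0.0664] z [ 0.0035  0.0019 -1.    ] psi 0.5121 j6 1.104 F [-0.3  4.3  7.1] T [0.596 0.29  0.165] tau6 -0.651 w 0.043 61.8
F along tool x,y: [ 3.9  1.8 -7.1]
```

send_rows:
  steps: "-1 0 0 0 0 0 -.08;-1 0 0 0 0 0 -.08;-1 0 0 0 0 0 -.08;-1 0 0 0 0 0 -.08;-1 0 0 0 0 0 -.02"

```text
clock: 9.37
eef_pos: [0.5708, 0.0264, 0.0664]
tool_rot: [0.643, 0.766, 0.002, 0.001]
ft_force: [-1.8, 3.8, 7.3]
grip_width: 0.043
grasp_force: 61.9
```

```bash
python3 s.py
```

```text
9.37 [0.5708 0.0264 0.0664] z [ 0.0031  0.0019 -1.    ] psi 0.173 j6 1.443 F [-1.8  3.8  7.3] T [0.653 0.335 0.122] tau6 0.304 w 0.043 61.9
F along tool x,y: [ 4.  -1.1 -7.3]
```

send_rows:
  steps: "-1 0 0 0 0 0 -.03;-1 0 0 0 0 0 -.03;-1 0 0 0 0 0 -.03;-1 0 0 0 0 0 -.03;-1 0 0 0 0 0 -.01"

```text
clock: 9.78
eef_pos: [0.5707, 0.0264, 0.0664]
tool_rot: [0.691, 0.723, 0.002, 0.0]
ft_force: [-1.2, 3.3, 7.3]
grip_width: 0.0432
grasp_force: 62.0
```

```bash
python3 s.py
```

```text
9.78 [0.5707 0.0264 0.0664] z [ 0.0031  0.0018 -1.    ] psi 0.0449 j6 1.571 F [-1.2  3.3  7.3] T [0.628 0.355 0.136] tau6 0.15 w 0.0432 62.0
F along tool x,y: [ 3.3 -1.1 -7.3]
```

send_rows:
  steps: "-1 0 0 0 0 0 -.01;-1 0 0 0 0 0 -.01;-1 0 0 0 0 0 -.01;-1 0 0 0 0 0 -.01;-1 0 0 0 0 0 -.01"

```text
clock: 10.2
eef_pos: [0.5707, 0.0264, 0.0664]
tool_rot: [0.709, 0.706, 0.002, 0.0]
ft_force: [-1.3, 3.3, 6.8]
grip_width: 0.0431
grasp_force: 62.0
```

```bash
python3 s.py
```

```text
10.2 [0.5707 0.0264 0.0664] z [ 0.0029  0.0018 -1.    ] psi -0.0045 j6 1.621 F [-1.3  3.3  6.8] T [0.684 0.408 0.089] tau6 0.025 w 0.0431 62.0
F along tool x,y: [ 3.3 -1.3 -6.8]
```

send_rows:
  steps: "-1 0 0 0 0 0 -.01;-1 0 0 0 0 0 -.01;-1 0 0 0 0 0 -.01;-1 0 0 0 0 0 -.01;-1 0 0 0 0 0 -.01"

```text
clock: 10.62
eef_pos: [0.5707, 0.0264, 0.0664]
tool_rot: [0.726, 0.688, 0.002, 0.0]
ft_force: [-2.4, 3.7, 7.2]
grip_width: 0.0428
grasp_force: 62.0
```

```bash
python3 s.py
```

```text
10.62 [0.5707 0.0264 0.0664] z [ 0.0028  0.0018 -1.    ] psi -0.0545 j6 1.671 F [-2.4  3.7  7.2] T [0.627 0.428 0.123] tau6 0.025 w 0.0428 62.0
F along tool x,y: [ 3.6 -2.6 -7.2]
```

send_rows:
  steps: "-1 0 0 0 0 0 -.01;-1 0 0 0 0 0 -.01;-1 0 0 0 0 0 -.01;-1 0 0 0 0 0 -.01;-1 0 0 0 0 0 -.01"

```text
clock: 11.03
eef_pos: [0.5706, 0.0264, 0.0664]
tool_rot: [0.743, 0.669, 0.002, 0.0]
ft_force: [-2.3, 2.2, 6.3]
grip_width: 0.0432
grasp_force: 62.1
```

```bash
python3 s.py
```

```text
11.03 [0.5706 0.0264 0.0664] z [ 0.0028  0.0019 -1.    ] psi -0.1045 j6 1.721 F [-2.3  2.2  6.3] T [0.67  0.449 0.115] tau6 0.025 w 0.0432 62.1
F along tool x,y: [ 2.  -2.5 -6.3]
```

send_rows:
  steps: "-1 0 0 0 0 0 -.012;-1 0 0 0 0 0 -.012;-1 0 0 0 0 0 -.012;-1 0 0 0 0 0 -.012;-1 0 0 0 0 0 -.012"

```text
clock: 11.45
eef_pos: [0.5706, 0.0264, 0.0664]
tool_rot: [0.763, 0.647, 0.002, 0.0]
ft_force: [-2.0, 3.1, 8.0]
grip_width: 0.0433
grasp_force: 62.1
```

```bash
python3 s.py
```

```text
11.45 [0.5706 0.0264 0.0664] z [ 0.0027  0.0019 -1.    ] psi -0.1646 j6 1.781 F [-2.   3.1  8. ] T [0.675 0.51  0.123] tau6 0.006 w 0.0433 62.1
F along tool x,y: [ 2.8 -2.4 -8. ]
```

send_rows:
  steps: "-1 0 0 0 0 0 -.012;-1 0 0 0 0 0 -.012;-1 0 0 0 0 0 -.012;-1 0 0 0 0 0 -.012;-1 0 0 0 0 0 -.012"

```text
clock: 11.87
eef_pos: [0.5706, 0.0264, 0.0664]
tool_rot: [0.782, 0.623, 0.002, 0.0]
ft_force: [-2.7, 3.4, 7.4]
grip_width: 0.0433
grasp_force: 62.1
```

```bash
python3 s.py
```

```text
11.87 [0.5706 0.0264 0.0664] z [ 0.0027  0.0019 -1.    ] psi -0.2246 j6 1.841 F [-2.7  3.4  7.4] T [0.691 0.466 0.072] tau6 0.006 w 0.0433 62.1
F along tool x,y: [ 2.7 -3.4 -7.4]
```

send_rows:
  steps: "-1 0 0 0 0 0 -.012;-1 0 0 0 0 0 -.012;-1 0 0 0 0 0 -.012;-1 0 0 0 0 0 -.012;-1 0 0 0 0 0 -.012"

```text
clock: 12.28
eef_pos: [0.5705, 0.0264, 0.0664]
tool_rot: [0.8, 0.6, 0.002, -0.0]
ft_force: [-1.5, 4.2, 7.6]
grip_width: 0.0435
grasp_force: 62.1
```

```bash
python3 s.py
```

```text
12.28 [0.5705 0.0264 0.0664] z [ 0.0025  0.002  -1.    ] psi -0.2846 j6 1.901 F [-1.5  4.2  7.6] T [0.699 0.451 0.123] tau6 0.006 w 0.0435 62.1
F along tool x,y: [ 3.6 -2.6 -7.6]
```

Turned 1.60 so far and still free.

send_rows:
  steps: "-1 0 0 0 0 0 -.012;-1 0 0 0 0 0 -.012;-1 0 0 0 0 0 -.012;-1 0 0 0 0 0 -.012;-1 0 0 0 0 0 -.012"

```text
clock: 12.7
eef_pos: [0.5705, 0.0265, 0.0664]
tool_rot: [0.818, 0.575, 0.002, -0.0]
ft_force: [-1.8, 2.9, 6.9]
grip_width: 0.0433
grasp_force: 62.1
```

```bash
python3 s.py
```

```text
12.7 [0.5705 0.0265 0.0664] z [ 0.0026  0.002  -1.    ] psi -0.3445 j6 1.961 F [-1.8  2.9  6.9] T [0.647 0.486 0.116] tau6 0.006 w 0.0433 62.1
F along tool x,y: [ 2.1 -2.6 -6.9]
```

send_rows:
  steps: "-1 0 0 0 0 0 -.012;-1 0 0 0 0 0 -.012;-1 0 0 0 0 0 -.012;-1 0 0 0 0 0 -.012;-1 0 0 0 0 0 -.012"

```text
clock: 13.12
eef_pos: [0.5705, 0.0264, 0.0664]
tool_rot: [0.835, 0.551, 0.002, -0.0]
ft_force: [-1.5, 3.8, 7.6]
grip_width: 0.0431
grasp_force: 62.1
```

```bash
python3 s.py
```

```text
13.12 [0.5705 0.0264 0.0664] z [ 0.0026  0.002  -1.    ] psi -0.4046 j6 2.021 F [-1.5  3.8  7.6] T [0.644 0.554 0.167] tau6 0.006 w 0.0431 62.1
F along tool x,y: [ 2.9 -2.9 -7.6]
```

send_rows:
  steps: "-1 0 0 0 0 0 -.012;-1 0 0 0 0 0 -.012;-1 0 0 0 0 0 -.012;-1 0 0 0 0 0 -.012;-1 0 0 0 0 0 -.012"

```text
clock: 13.53
eef_pos: [0.5704, 0.0265, 0.0664]
tool_rot: [0.85, 0.526, 0.001, -0.0]
ft_force: [-2.1, 2.8, 8.3]
grip_width: 0.0434
grasp_force: 62.1
```

```bash
python3 s.py
```

```text
13.53 [0.5704 0.0265 0.0664] z [ 0.0025  0.0017 -1.    ] psi -0.4622 j6 2.079 F [-2.1  2.8  8.3] T [0.611 0.542 1.017] tau6 0.929 w 0.0434 62.1
F along tool x,y: [ 1.7 -3.1 -8.3]
```

The torque jumped to 1.02 N m, so the nut is finger-tight. I'll stop turning, release and go over the spanner.

send_rows:
  steps: "1 0 0 0 0 0 0;1 0 0 0 0 0 0;1 0 0 0 0 0 0;1 0 0 .02 0 0 0;1 0 0 .04 0 0 0"

```text
clock: 13.95
eef_pos: [0.5653, 0.0248, 0.1193]
tool_rot: [0.851, 0.525, -0.006, -0.003]
ft_force: [0.7, -0.2, -0.4]
grip_width: 0.0853
grasp_force: 0.0
```

send_rows:
  steps: "1 0 0 .04 0 0 0;1 0 0 .04 0 0 0;1 0 0 .04 0 0 0;1 -.003 -.0154 0 0 0 .12;1 -.003 -.0154 0 0 0 .12"

```text
clock: 14.37
eef_pos: [0.5658, -0.0054, 0.248]
tool_rot: [0.78, 0.626, 0.003, 0.003]
ft_force: [1.2, -0.2, -0.7]
grip_width: 0.0853
grasp_force: 0.0
```

send_rows:
  steps: "1 -.003 -.0154 0 0 0 .12;1 -.003 -.0154 0 0 0 .12;1 -.003 -.0154 0 0 0 .12;1 -.003 -.0154 0 0 0 .12;1 -.003 -.0154 0 0 0 .12"

```text
clock: 14.78
eef_pos: [0.5483, -0.0835, 0.244]
tool_rot: [0.561, 0.828, -0.0, -0.0]
ft_force: [0.6, -0.4, -0.8]
grip_width: 0.0852
grasp_force: 0.0
```

send_rows:
  steps: "1 -.003 -.0154 0 0 0 .12;1 -.003 -.0154 0 0 0 .12;1 -.003 -.0154 0 0 0 .12;1 -.003 -.0154 0 0 0 .12;1 -.003 -.0154 0 0 0 .12"

```text
clock: 15.2
eef_pos: [0.5333, -0.1605, 0.244]
tool_rot: [0.291, 0.957, -0.0, -0.0]
ft_force: [0.2, 0.2, 0.9]
grip_width: 0.0856
grasp_force: 0.0
```

send_rows:
  steps: "1 -.003 -.0154 0 0 0 .12;1 -.003 -.0154 0 0 0 .12;1 -.003 -.0154 0 0 0 .12;1 -.003 -.0154 0 0 0 .12;1 -.003 -.0154 0 0 0 .12"

```text
clock: 15.62
eef_pos: [0.5183, -0.2374, 0.244]
tool_rot: [-0.005, 1.0, -0.0, -0.0]
ft_force: [0.3, -0.2, 0.7]
grip_width: 0.0855
grasp_force: 0.0
```

```bash
python3 w.py w3
```

```text
15.6167 [-0.429  0.378  0.229  1.422 -0.    -0.439] [ 0.5183 -0.2374  0.244 ] z [-8.e-04 -1.e-04 -1.e+00] psi 1.5804
[[ 0.001 -0.957 -0.29   0.074]
 [ 1.     0.001 -0.001 -0.001]
 [ 0.001 -0.29   0.957 -0.142]
 [ 0.     0.     0.     1.   ]] -0.06464925940849131
```

View pics/w3.png

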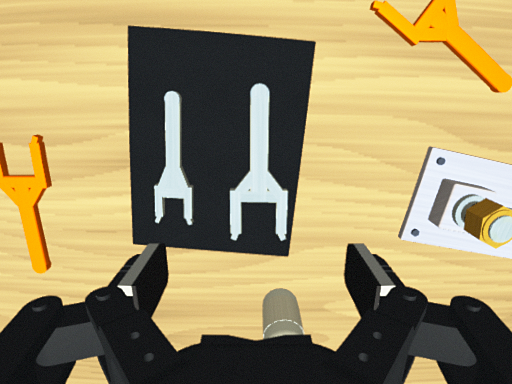

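The large spanner's handle runs from (260,85) to (258,185), with jaw tips at about (235,240) and (285,240). The small spanner is at (173,160).

```bash
cat > sp.py <<'E'
from h import *
import pickle,sys
from numpy.linalg import svd
o,c=pickle.load(open('w3.pkl','rb'));f=c['frame']
m=(f.min(2)>120).astype(np.uint8);m[:,:215]=0;m[:,300:]=0;m[250:]=0;m[:70]=0
n,l,s,cc=cv2.connectedComponentsWithStats(m);i=1+s[1:,4].argmax();print(s[i])
W=onplane(c,np.argwhere(l==i)[:,::-1],.015,o)[:,:2]
x0,x1=W[:,0].min(),W[:,0].max();print('x extent',x0,x1,x1-x0)
def line(sel):
    p=np.polyfit(W[sel,0],W[sel,1],1);return p
h=(W[:,0]>x0+.012)&(W[:,0]<x0+.09);p=line(h);print('handle line slope',p[0],'y at x0+.073',np.polyval(p,x0+.073))
r=W[h]@np.array([-p[0],1])-p[1];print('handle width',np.ptp(r))
d=W[(W[:,0]>x0+.165)];r=d@np.array([-p[0],1])-p[1]
print('tine inner: left',r[r>0].min(),'right',r[r<0].max(),'outer',r.max(),r.min())
T=T_wc(c,o);print('cam',T[:3,3])
E
python3 sp.py
```

```text
[ 230   83   58  158 3746]
x extent 0.42592970117410994 0.6245137483291584 0.19858404715504846
handle line slope 0.006633623604085889 y at x0+.073 -0.23473741724638722
handle width 0.022299692127335985
tine inner: left 0.023013242592072103 right -0.022793729810860086 outer 0.03679540155594721 -0.037485889335708844
cam [ 0.44468812 -0.23862689  0.38633255]
```

send_rows:
  steps: "1 -.0062 .0009 -.035 0 0 -.003;1 -.0062 .0009 -.035 0 0 0;1 -.0062 .0009 -.035 0 0 0;1 0 0 -.035 0 0 0;1 0 0 -.035 0 0 0"

```text
clock: 16.08
eef_pos: [0.4994, -0.2337, 0.0679]
tool_rot: [0.0, 1.0, -0.0, 0.0]
ft_force: [0.9, -1.1, -0.8]
grip_width: 0.0854
grasp_force: 0.0
```

send_rows:
  steps: "1 0 0 -.025 0 0 0;1 0 0 -.02 0 0 0;1 0 0 -.01 0 0 0;1 0 0 0 0 0 0;1 0 0 0 0 0 0"

```text
clock: 16.5
eef_pos: [0.5002, -0.2337, 0.0144]
tool_rot: [-0.0, 1.0, 0.0, -0.0]
ft_force: [0.6, -0.3, 1.1]
grip_width: 0.0854
grasp_force: 0.0
```

```bash
python3 s.py
```

```text
16.5 [ 0.5002 -0.2337  0.0144] z [-5.e-04  1.e-04 -1.e+00] psi 1.5714 j6 -0.438 F [ 0.6 -0.3  1.1] T [-0.051 -0.037  0.011] tau6 0.004 w 0.0854 0.0
F along tool x,y: [-0.6 -0.3 -1.1]
```

send_rows:
  steps: "1 -.0005 -.001 -.0045 0 0 .006;1 0 0 -.0045 0 0 0;1 0 0 0 0 0 0;-1 0 0 0 0 0 0;-1 0 0 0 0 0 0"

```text
clock: 16.92
eef_pos: [0.5, -0.2348, 0.0059]
tool_rot: [-0.004, 1.0, -0.0, 0.0]
ft_force: [-0.3, -0.4, 0.3]
grip_width: 0.0636
grasp_force: 0.0
```

send_rows:
  steps: "-1 0 0 0 0 0 0;-1 0 0 0 0 0 0;-1 0 0 0 0 0 0;-1 0 0 0 0 0 0;-1 0 0 0 0 0 0"

```text
clock: 17.33
eef_pos: [0.4999, -0.2347, 0.0058]
tool_rot: [-0.004, 1.0, -0.0, 0.0]
ft_force: [-0.7, 0.9, 3.1]
grip_width: 0.02
grasp_force: 61.0
```

send_rows:
  steps: "-1 0 0 0 0 0 0;-1 0 0 0 0 0 0;-1 0 0 0 0 0 0;-1 0 0 0 0 0 0;-1 0 0 0 0 0 0"

```text
clock: 17.75
eef_pos: [0.4999, -0.2347, 0.0058]
tool_rot: [-0.004, 1.0, -0.0, 0.0]
ft_force: [-1.3, 1.0, 5.4]
grip_width: 0.02
grasp_force: 61.2
```

```bash
python3 s.py
```

```text
17.75 [ 0.4999 -0.2347  0.0058] z [ 6.e-04 -2.e-04 -1.e+00] psi 1.5781 j6 -0.446 F [-1.3  1.   5.4] T [0.141 0.217 0.064] tau6 0.029 w 0.02 61.2
F along tool x,y: [ 1.3  1.  -5.4]
```

send_rows:
  steps: "-1 0 0 .01 0 0 0;-1 0 0 .02 0 0 0;-1 0 0 .03 0 0 0;-1 0 0 .03 0 0 0;-1 0 0 .024 0 0 0"

```text
clock: 18.17
eef_pos: [0.4992, -0.2346, 0.1207]
tool_rot: [-0.004, 1.0, 0.0, -0.0]
ft_force: [0.7, -1.1, -3.4]
grip_width: 0.0201
grasp_force: 60.3
```

send_rows:
  steps: "-1 -.0094 .0151 0 0 0 .0054;-1 -.0094 .0251 0 0 0 .0054;-1 -.0094 .0251 0 0 0 .0054;-1 -.0094 .0251 0 0 0 .0054;-1 -.0094 .0251 0 0 0 .0054"

```text
clock: 18.58
eef_pos: [0.4511, -0.1181, 0.1188]
tool_rot: [-0.017, 1.0, 0.0, -0.001]
ft_force: [0.7, 0.3, -3.0]
grip_width: 0.0201
grasp_force: 60.2
```

send_rows:
  steps: "-1 -.0094 .0251 0 0 0 .0054;-1 -.0094 .0251 0 0 0 .0054;-1 -.0094 .0251 0 0 0 .0054;-1 -.0094 .0251 0 0 0 .0054;-1 -.0094 .0251 0 0 0 .0057"

```text
clock: 19.0
eef_pos: [0.4041, 0.0073, 0.119]
tool_rot: [-0.031, 1.0, -0.0, -0.001]
ft_force: [1.1, 0.5, -3.0]
grip_width: 0.0201
grasp_force: 60.2
```

send_rows:
  steps: "-1 0 .01 0 0 0 0;-1 0 0 0 0 0 0;-1 0 0 0 0 0 0;-1 0 0 0 0 0 0;-1 0 0 0 0 0 0"

```text
clock: 19.42
eef_pos: [0.406, 0.0155, 0.1193]
tool_rot: [-0.03, 1.0, -0.0, -0.0]
ft_force: [-0.1, -0.4, -3.6]
grip_width: 0.02
grasp_force: 60.2
```

```bash
python3 s.py;python3 w.py w4
```

```text
19.42 [0.406  0.0155 0.1193] z [-1.e-04 -4.e-04 -1.e+00] psi 1.6309 j6 -0.022 F [-0.1 -0.4 -3.6] T [ 0.016  0.142 -0.023] tau6 -0.003 w 0.02 60.2
F along tool x,y: [ 0.2 -0.4  3.6]
19.4167 [ 0.039  0.147 -0.423  1.001 -0.    -0.022] [0.406  0.0155 0.1193] z [-1.e-04 -4.e-04 -1.e+00] psi 1.6309
[[ 0.001 -0.957 -0.289  0.074]
 [ 1.     0.001 -0.001 -0.   ]
 [ 0.001 -0.289  0.957 -0.142]
 [ 0.     0.     0.     1.   ]] -0.06464925940849131
```

View pics/w4.png

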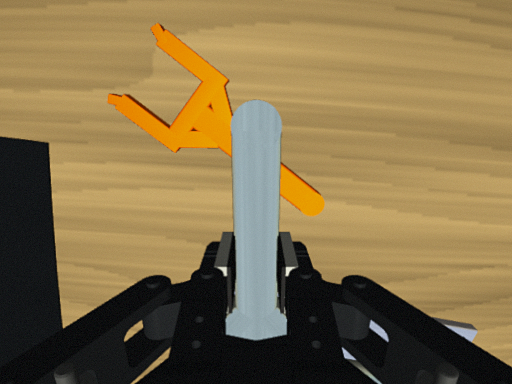

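The handle is held straight, from (256,105) to (256,330). The jaws are hidden behind the gripper. I'll check the tilt and the jaw with depth.

```bash
python3 - <<'E'
from h import *
import pickle
o,c=pickle.load(open('w4.pkl','rb'));P=cloud(c,o);f=c['frame']
m=np.zeros(f.shape[:2],bool);m[108:225,238:274]=1;m&=(P[...,2]>.09)
Q=P[m];A=np.c_[Q[:,:2]-o['eef_pos'][:2],np.ones(len(Q))];print('plane',np.linalg.lstsq(A,Q[:,2],rcond=None)[0],'res',Q[:,2].std())
g=(f.min(2)>95)&(f[...,2].astype(int)>=f[...,0].astype(int)-5)
C=[]
for v in range(115,220,5):
    u=np.where(g[v,225:290])[0]+225
    C.append(onplane(c,[((u.min()+u.max())/2,v)],np.median(Q[:,2]),o)[0,:2])
C=np.array(C);p=np.polyfit(C[:,0],C[:,1],1);print('handle yaw',p[0],'y at tcp x',np.polyval(p,o['eef_pos'][0]))
for n in('top','scene'):
    c=camera(n);P=cloud(c);f=c['frame']
    m=(P[...,2]>.095)&(P[...,2]<.15)&(P[...,0]>.46)&(P[...,0]<.545)&(abs(P[...,1]-.02)<.06)
    Q=P[m];print(n,m.sum(),Q.min(0),Q.max(0),np.median(Q,0))
    if len(Q)>20:
        A=np.c_[Q[:,0]-.47,Q[:,1]-.02,np.ones(len(Q))];print(np.linalg.lstsq(A,Q[:,2],rcond=None)[0])
        W=Q[Q[:,0]>.5];print('tines y range',np.percentile(W[:,1],[1,99]))
E
```

```text
plane [-0.00854115 -0.00075649  0.12828817] res 0.0006154093586061729
handle yaw 0.06538320242459504 y at tcp x 0.015326326051032757
top 281 [ 0.46118455 -0.01832217  0.12327902] [0.53031637 0.05734247 0.13575223] [0.47970685 0.01903285 0.12809611]
[-0.00045329  0.00541089  0.12812308]
tines y range [-0.01452384  0.05724343]
scene 209 [ 0.46003307 -0.01821666  0.11279951] [0.53178277 0.05819752 0.13134338] [0.48377921 0.01661029 0.12542671]
[-0.03536467  0.00186015  0.12514141]
tines y range [-0.0156095   0.05799415]
```

send_rows:
  steps: "-1 0 .0008 -.015 0 0 .0015;-1 0 0 -.015 0 0 0;-1 0 0 -.01 0 0 0;-1 .01 .0006 0 0 0 0;-1 .01 .0006 0 0 0 0"

```text
clock: 19.98
eef_pos: [0.4258, 0.018, 0.079]
tool_rot: [-0.031, 1.0, -0.0, -0.001]
ft_force: [0.5, -0.3, -3.7]
grip_width: 0.0198
grasp_force: 60.2
```

send_rows:
  steps: "-1 .005 .0003 0 0 0 0;-1 0 0 0 0 0 0;-1 0 0 0 0 0 0;-1 0 0 0 0 0 0;-1 0 0 0 0 0 0"

```text
clock: 20.4
eef_pos: [0.4304, 0.0186, 0.0795]
tool_rot: [-0.032, 1.0, -0.0, -0.0]
ft_force: [-0.2, 0.4, -3.4]
grip_width: 0.0202
grasp_force: 60.2
```

```bash
python3 s.py
```

```text
20.4 [0.4304 0.0186 0.0795] z [-1.e-04 -0.e+00 -1.e+00] psi 1.6338 j6 -0.02 F [-0.2  0.4 -3.4] T [-0.017  0.121  0.01 ] tau6 -0.0 w 0.0202 60.2
F along tool x,y: [0.1 0.4 3.4]
```

send_rows:
  steps: "-1 .004 -.0005 0 0 0 -.001;-1 .004 .0002 0 0 0 0;-1 .004 .0002 0 0 0 0;-1 .004 .0002 0 0 0 0;-1 .002 .0001 0 0 0 0"

```text
clock: 20.82
eef_pos: [0.4497, 0.0189, 0.0795]
tool_rot: [-0.031, 1.0, 0.0, 0.0]
ft_force: [-0.4, 0.4, -3.3]
grip_width: 0.0201
grasp_force: 60.2
```

```bash
python3 s.py
```

```text
20.82 [0.4497 0.0189 0.0795] z [ 9.e-04  1.e-04 -1.e+00] psi 1.6328 j6 -0.02 F [-0.4  0.4 -3.3] T [-0.036  0.089 -0.026] tau6 -0.002 w 0.0201 60.2
F along tool x,y: [0.4 0.4 3.3]
```

send_rows:
  steps: "-1 .005 .0003 0 0 0 0;-1 .005 .0003 0 0 0 0;-1 .005 .0003 0 0 0 0;-1 .004 .0003 0 0 0 0;-1 .001 .0001 0 0 0 0"

```text
clock: 21.23
eef_pos: [0.4698, 0.0202, 0.0794]
tool_rot: [-0.031, 1.0, 0.0, 0.0]
ft_force: [0.3, 0.4, -3.4]
grip_width: 0.0202
grasp_force: 60.2
```

```bash
python3 s.py
```

```text
21.23 [0.4698 0.0202 0.0794] z [ 9.e-04  1.e-04 -1.e+00] psi 1.6328 j6 -0.019 F [ 0.3  0.4 -3.4] T [-0.026  0.048 -0.019] tau6 -0.001 w 0.0202 60.2
F along tool x,y: [-0.3  0.3  3.4]
```

The jaws are on the nut with no contact force. Now I'll pull clockwise along the arc.

send_rows:
  steps: "-1 -.0002 .004 0 0 0 -.04;-1 0 .004 0 0 0 -.04;-1 .0001 .004 0 0 0 -.04;-1 .0003 .004 0 0 0 -.04;-1 .0005 .004 0 0 0 -.04"

```text
clock: 21.65
eef_pos: [0.4694, 0.0395, 0.0793]
tool_rot: [0.069, 0.998, -0.001, 0.0]
ft_force: [0.2, -4.0, -3.7]
grip_width: 0.02
grasp_force: 60.5
```

```bash
python3 s.py
```

```text
21.65 [0.4694 0.0395 0.0793] z [ 0.     -0.0023 -1.    ] psi 1.4325 j6 0.224 F [ 0.2 -4.  -3.7] T [-0.633  0.023  0.734] tau6 0.272 w 0.02 60.5
F along tool x,y: [-0.7 -3.9  3.7]
```

send_rows:
  steps: "-1 .0006 .004 0 0 0 -.04;-1 .0008 .004 0 0 0 -.04;-1 .001 .0039 0 0 0 -.04;-1 .0011 .0039 0 0 0 -.04;-1 .0013 .0038 0 0 0 -.04"

```text
clock: 22.07
eef_pos: [0.4739, 0.0593, 0.0792]
tool_rot: [0.168, 0.986, -0.001, -0.0]
ft_force: [-0.0, -2.2, -3.1]
grip_width: 0.02
grasp_force: 60.5
```

```bash
python3 s.py
```

```text
22.07 [0.4739 0.0593 0.0792] z [-6.0e-04 -1.9e-03 -1.0e+00] psi 1.2327 j6 0.464 F [-0.  -2.2 -3.1] T [-0.481  0.124  0.796] tau6 0.321 w 0.02 60.5
F along tool x,y: [-0.7 -2.1  3.1]
```

send_rows:
  steps: "-1 .0014 .0038 0 0 0 -.04;-1 .0016 .0037 0 0 0 -.04;-1 .0017 .0037 0 0 0 -.04;-1 .0009 .0018 0 0 0 -.02;-1 .001 .0018 0 0 0 -.02"

```text
clock: 22.48
eef_pos: [0.4803, 0.0743, 0.0791]
tool_rot: [0.246, 0.969, -0.001, -0.0]
ft_force: [-0.9, -2.3, -2.6]
grip_width: 0.0197
grasp_force: 60.6
```

```bash
python3 s.py
```

```text
22.48 [0.4803 0.0743 0.0791] z [-0.0011 -0.0011 -1.    ] psi 1.0731 j6 0.652 F [-0.9 -2.3 -2.6] T [-0.431  0.371  0.77 ] tau6 0.546 w 0.0197 60.6
F along tool x,y: [-0.3 -2.4  2.6]
```

send_rows:
  steps: "-1 .001 .0018 0 0 0 -.02;-1 .001 .0017 0 0 0 -.02;-1 .001 .0017 0 0 0 -.02;-1 0 0 0 0 0 0;-1 0 0 0 0 0 0"

```text
clock: 22.9
eef_pos: [0.4834, 0.0799, 0.0792]
tool_rot: [0.275, 0.961, -0.0, -0.0]
ft_force: [-1.8, -1.0, -2.4]
grip_width: 0.0201
grasp_force: 60.5
```

```bash
python3 s.py
```

```text
22.9 [0.4834 0.0799 0.0792] z [-8.e-04  2.e-04 -1.e+00] psi 1.0128 j6 0.721 F [-1.8 -1.  -2.4] T [-0.266  0.538  0.576] tau6 0.626 w 0.0201 60.5
F along tool x,y: [ 1.  -1.8  2.4]
```

send_rows:
  steps: "-1 .0011 .0017 0 0 0 -.02;-1 .0011 .0017 0 0 0 -.02;-1 .0011 .0016 0 0 0 -.02;-1 .0012 .0016 0 0 0 -.02;-1 0 0 0 0 0 0"

```text
clock: 23.32
eef_pos: [0.488, 0.086, 0.0791]
tool_rot: [0.314, 0.949, -0.001, -0.0]
ft_force: [-2.9, -4.4, -3.4]
grip_width: 0.0201
grasp_force: 60.7
```

```bash
python3 s.py
```

```text
23.32 [0.488  0.086  0.0791] z [-9.0e-04 -1.3e-03 -1.0e+00] psi 0.9318 j6 0.814 F [-2.9 -4.4 -3.4] T [-0.848  0.722  0.923] tau6 1.032 w 0.0201 60.7
F along tool x,y: [-0.3 -5.3  3.4]
```

send_rows:
  steps: "-1 .0012 .0016 0 0 0 -.02;-1 .0012 .0016 0 0 0 -.02;-1 .0013 .0016 0 0 0 -.02;-1 .0013 .0016 0 0 0 -.02;-1 0 0 0 0 0 0"

```text
clock: 23.73
eef_pos: [0.4923, 0.0909, 0.0788]
tool_rot: [0.351, 0.936, -0.003, -0.0]
ft_force: [-3.7, -7.5, -2.1]
grip_width: 0.0203
grasp_force: 62.2
```

```bash
python3 s.py
```

```text
23.73 [0.4923 0.0909 0.0788] z [-0.0022 -0.0047 -1.    ] psi 0.8527 j6 0.903 F [-3.7 -7.5 -2.1] T [-1.735  0.907  1.504] tau6 1.579 w 0.0203 62.2
F along tool x,y: [-2.1 -8.   2.2]
```

send_rows:
  steps: "-1 .0006 .0008 0 0 0 0;-1 .0006 .0008 0 0 0 0;-1 .0006 .0008 0 0 0 0;-1 .0006 .0008 0 0 0 0;-1 0 0 0 0 0 0"

```text
clock: 24.15
eef_pos: [0.4931, 0.0919, 0.0782]
tool_rot: [0.352, 0.936, -0.005, -0.001]
ft_force: [-6.8, -12.9, -1.2]
grip_width: 0.0198
grasp_force: 61.3
```

```bash
python3 s.py;python3 w.py w5; python3 - <<'E'
from h import *
for n in('top',):
    c=camera(n);P=cloud(c);save('t5',cv2.resize(c['frame'][150:240,150:290],None,fx=5,fy=5,interpolation=cv2.INTER_CUBIC))
E
```

```text
24.15 [0.4931 0.0919 0.0782] z [-0.0052 -0.0091 -0.9999] psi 0.8512 j6 0.909 F [ -6.8 -12.9  -1.2] T [-2.821  1.339  1.242] tau6 1.214 w 0.0198 61.3
F along tool x,y: [ -3.4 -14.2   1.3]
24.15 [ 0.189  0.371 -0.238  0.969 -0.008  0.909] [0.4931 0.0919 0.0782] z [-0.0052 -0.0091 -0.9999] psi 0.8512
[[ 0.001 -0.957 -0.29   0.073]
 [ 1.     0.001  0.    -0.   ]
 [ 0.    -0.29   0.957 -0.142]
 [ 0.     0.     0.     1.   ]] -0.06464925940849131
```

View pics/t5.png

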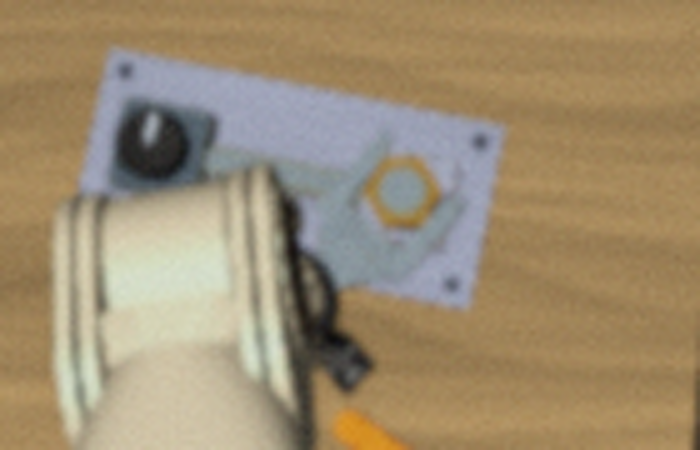

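The spanner head is around the nut at (400,190) in the crop, and the torque has risen to about 2.7 N m. Before backing off I'll check the angles.

```bash
python3 nut.py w3; python3 - <<'E'
from h import *
import pickle
o,c=pickle.load(open('w5.pkl','rb'));f=c['frame'];P=cloud(c,o)
z=.088
g=(abs(P[...,2]-z)<.006)&(f.min(2)>70);g[225:]=0;g[:,:200]=0;g[:,310:]=0
Q=P[g];print(len(Q),np.median(Q[:,2]))
W=onplane(c,np.argwhere(g)[:,::-1],z,o)[:,:2];mu=W.mean(0);d=np.linalg.svd(W-mu,full_matrices=False)[2][0];d*=np.sign(d[0])
print('handle yaw',np.arctan2(d[1],d[0]),'offset of nut from line',np.cross(d,np.array([.5706,.0265])-mu),'len',np.ptp((W-mu)@d))
print('back end to nut dist',(np.array([.5706,.0265])-mu)@d-((W-mu)@d).min())
A=np.c_[Q[:,:2]-mu,np.ones(len(Q))];print('plane',np.linalg.lstsq(A,Q[:,2],rcond=None)[0])
c=camera('top');P=cloud(c)
m=(P[...,2]>.07)&(P[...,2]<.115)&(P[...,0]>.54)&(abs(P[...,1]-.03)<.07)&(P[...,0]<.63)
print(m.sum());hsv=cv2.cvtColor(c['frame'],cv2.COLOR_RGB2HSV)
b=(hsv[...,1]>75)&(np.hypot(P[...,0]-.57,P[...,1]-.026)<.035)
W=onplane(c,np.argwhere(b)[:,::-1],.096)[:,:2]*1000
h=cv2.convexHull(W.astype(np.float32))[:,0];th=np.deg2rad(np.arange(180));w=np.ptp(h@np.c_[np.cos(th),np.sin(th)].T,axis=0)
print('nut flats',np.rad2deg(np.angle(-np.sum(w*np.exp(-6j*th))))/-6%60,w.min(),w.max(),W.mean(0))
E
```

```text
1273 [0.56785291 0.01734655 0.09786733] [0.08909269 0.09786733 0.10290505]
flat normals at 34 / 37.556106876962616 mod 60; widths [51.92652761 45.3149083  44.02778966] centre [569.12141305  20.87752094] corners 54.02428442140251 mean [568.79710818  19.7000406 ]
5802 0.08707207191924053
handle yaw -0.6873653888778015 offset of nut from line -0.0009760251784157875 len 0.056307849296820485
back end to nut dist 0.1745822649397313
plane [-0.00515067 -0.00890851  0.08705118]
364
nut flats 58.644550958425945 41.192075743976716 46.43140079316049 [568.7979265  25.4957348]<stdin>:8: DeprecationWarning: Arrays of 2-dimensional vectors are deprecated. Use arrays of 3-dimensional vectors instead. (deprecated in NumPy 2.0)
```

send_rows:
  steps: "-1 .0006 .0008 0 0 0 0;-1 .0006 .0008 0 0 0 0;-1 .0006 .0008 0 0 0 0;-1 .0006 .0008 0 0 0 0;-1 0 0 0 0 0 0"

```text
clock: 24.72
eef_pos: [0.4941, 0.093, 0.0777]
tool_rot: [0.353, 0.936, -0.008, -0.001]
ft_force: [-8.4, -18.3, -1.3]
grip_width: 0.0203
grasp_force: 60.9
```

```bash
python3 s.py
```

```text
24.72 [0.4941 0.093  0.0777] z [-0.008  -0.0134 -0.9999] psi 0.8488 j6 0.915 F [ -8.4 -18.3  -1.3] T [-3.94   1.692  0.84 ] tau6 0.821 w 0.0203 60.9
F along tool x,y: [ -5.8 -19.3   1.6]
```

Dead stop: pushing harder gives only flex. I'll relax and centre the slack.

send_rows:
  steps: "-1 -.0024 -.0032 0 0 0 0;-1 -.0024 -.0032 0 0 0 0;-1 -.0024 -.0031 0 0 0 .029;-1 -.0024 -.0031 0 0 0 .029;-1 0 0 0 0 0 0"

```text
clock: 25.13
eef_pos: [0.4899, 0.0873, 0.0799]
tool_rot: [0.324, 0.946, 0.002, 0.001]
ft_force: [1.8, 0.5, -4.6]
grip_width: 0.0201
grasp_force: 60.7
```

```bash
python3 s.py
```

```text
25.13 [0.4899 0.0873 0.0799] z [ 0.0031  0.0025 -1.    ] psi 0.9108 j6 0.835 F [ 1.8  0.5 -4.6] T [ 0.185 -0.004  0.886] tau6 0.63 w 0.0201 60.7
F along tool x,y: [-1.1  1.4  4.6]
```

send_rows:
  steps: "-1 -.0006 -.0008 0 0 0 .02;-1 -.0006 -.0008 0 0 0 .02;-1 0 0 0 0 0 0;-1 0 0 0 0 0 0;-1 0 0 0 0 0 0"

```text
clock: 25.55
eef_pos: [0.4883, 0.0852, 0.0797]
tool_rot: [0.305, 0.952, 0.0, 0.001]
ft_force: [3.9, 0.2, -3.7]
grip_width: 0.0202
grasp_force: 60.4
```

```bash
python3 s.py
```

```text
25.55 [0.4883 0.0852 0.0797] z [ 2.e-03  4.e-04 -1.e+00] psi 0.9504 j6 0.793 F [ 3.9  0.2 -3.7] T [ 0.092 -0.571  0.3  ] tau6 0.274 w 0.0202 60.4
F along tool x,y: [-3.1  2.4  3.7]
```

send_rows:
  steps: "-1 -.0003 -.0005 0 0 0 .015;-1 -.0016 .0012 0 0 0 0;-1 -.0024 .0017 0 0 0 0;-1 -.0024 .0017 0 0 0 0;-1 -.0024 .0017 0 0 0 0"

```text
clock: 25.97
eef_pos: [0.4856, 0.0856, 0.0811]
tool_rot: [0.3, 0.954, -0.004, 0.009]
ft_force: [19.8, -19.0, -8.4]
grip_width: 0.0201
grasp_force: 59.7
```

```bash
python3 s.py
```

```text
25.97 [0.4856 0.0856 0.0811] z [ 0.0154 -0.0125 -0.9998] psi 0.9618 j6 0.793 F [ 19.8 -19.   -8.4] T [-3.795 -3.93   0.432] tau6 0.368 w 0.0201 59.7
F along tool x,y: [-26.9  -4.2   9. ]
```

send_rows:
  steps: "-1 .0035 -.0025 0 0 0 0;-1 .004 -.0028 0 0 0 0;-1 -.0012 -.0016 0 0 0 .02;-1 -.0012 -.0016 0 0 0 .02;-1 0 0 0 0 0 0"

```text
clock: 26.38
eef_pos: [0.4836, 0.0819, 0.0797]
tool_rot: [0.278, 0.96, -0.0, 0.001]
ft_force: [3.7, -2.5, -1.8]
grip_width: 0.0198
grasp_force: 60.5
```

```bash
python3 s.py; python3 w.py w6; cat > hy.py <<'E'
from h import *
import pickle,sys
o,c=pickle.load(open(sys.argv[1]+'.pkl','rb'));f=c['frame'];P=cloud(c,o)
z=o['eef_pos'][2]+.009
g=(abs(P[...,2]-z)<.006)&(f.min(2)>70);g[225:]=0;g[:,:200]=0;g[:,310:]=0
W=onplane(c,np.argwhere(g)[:,::-1],z,o)[:,:2];mu=W.mean(0);d=np.linalg.svd(W-mu,full_matrices=False)[2][0];d*=np.sign(d[0])
e=np.array([.5706,.0265])-mu
print('handle yaw',np.arctan2(d[1],d[0]),'offset of nut from line',d[0]*e[1]-d[1]*e[0],'back-to-nut',e@d-((W-mu)@d).min())
E
python3 hy.py w6
```

```text
26.38 [0.4836 0.0819 0.0797] z [ 1.4e-03 -6.0e-04 -1.0e+00] psi 1.0064 j6 0.733 F [ 3.7 -2.5 -1.8] T [-0.291 -0.475  0.07 ] tau6 -0.085 w 0.0198 60.5
F along tool x,y: [-4.5 -0.2  1.8]
26.3833 [ 0.168  0.344 -0.274  0.951 -0.001  0.733] [0.4836 0.0819 0.0797] z [ 1.4e-03 -6.0e-04 -1.0e+00] psi 1.0064
[[ 0.001 -0.957 -0.29   0.073]
 [ 1.     0.001 -0.    -0.   ]
 [ 0.    -0.29   0.957 -0.142]
 [ 0.     0.     0.     1.   ]] -0.06464925940849131
handle yaw -0.5616727429048665 offset of nut from line 6.09908383506913e-05 back-to-nut 0.17626408734613924
```

send_rows:
  steps: "-1 .001 -.0026 0 0 0 .02;-1 .001 -.0026 0 0 0 .02;-1 0 0 0 0 0 0;-1 0 0 0 0 0 0;-1 0 0 0 0 0 0"

```text
clock: 26.85
eef_pos: [0.4833, 0.0775, 0.0787]
tool_rot: [0.259, 0.966, -0.0, -0.002]
ft_force: [-4.2, 1.2, -1.6]
grip_width: 0.0201
grasp_force: 60.5
```

```bash
python3 s.py
```

```text
26.85 [0.4833 0.0775 0.0787] z [-3.7e-03  5.0e-04 -1.0e+00] psi 1.046 j6 0.683 F [-4.2  1.2 -1.6] T [0.285 0.797 0.012] tau6 -0.012 w 0.0201 60.5
F along tool x,y: [ 4.3 -1.   1.7]
```

send_rows:
  steps: "-1 -.0017 .001 0 0 0 0;-1 -.0026 .0015 0 0 0 0;-1 -.0026 .0015 0 0 0 0;-1 0 0 0 0 0 0;-1 0 0 0 0 0 0"

```text
clock: 27.27
eef_pos: [0.4796, 0.0803, 0.0798]
tool_rot: [0.26, 0.966, -0.0, 0.002]
ft_force: [3.0, -5.4, -3.1]
grip_width: 0.0205
grasp_force: 60.3
```

```bash
python3 s.py
```

```text
27.27 [0.4796 0.0803 0.0798] z [ 0.0028 -0.0018 -1.    ] psi 1.0448 j6 0.693 F [ 3.  -5.4 -3.1] T [-0.894 -0.46  -0.141] tau6 -0.138 w 0.0205 60.3
F along tool x,y: [-5.3 -3.2  3.1]
```

send_rows:
  steps: "-1 -.0005 -.0009 0 0 0 .015;-1 -.0005 -.0009 0 0 0 .015;-1 -.0026 .0014 0 0 0 0;-1 0 0 0 0 0 0;-1 0 0 0 0 0 0"

```text
clock: 27.68
eef_pos: [0.4737, 0.0807, 0.079]
tool_rot: [0.245, 0.97, -0.0, -0.001]
ft_force: [-2.2, -2.9, -1.9]
grip_width: 0.0198
grasp_force: 60.4
```

```bash
python3 s.py;  python3 w.py w7;python3 hy.py w7
```

```text
27.68 [0.4737 0.0807 0.079 ] z [-2.e-03  1.e-04 -1.e+00] psi 1.0756 j6 0.664 F [-2.2 -2.9 -1.9] T [-0.659  0.446 -0.369] tau6 -0.353 w 0.0198 60.4
F along tool x,y: [ 0.5 -3.6  2. ]
27.6833 [ 0.168  0.33  -0.298  0.945  0.     0.664] [0.4737 0.0807 0.079 ] z [-2.e-03  1.e-04 -1.e+00] psi 1.0756
[[ 0.001 -0.957 -0.29   0.073]
 [ 1.     0.001 -0.    -0.   ]
 [ 0.    -0.29   0.957 -0.142]
 [ 0.     0.     0.     1.   ]] -0.06464925940849131
handle yaw -0.501838845612298 offset of nut from line -0.00014267781181795391 back-to-nut 0.18420119206544966
```

send_rows:
  steps: "-1 -.0005 -.0009 0 0 0 0;-1 -.0026 .0014 0 0 0 0;-1 -.0026 .0014 0 0 0 0;-1 -.0026 .0014 0 0 0 0;-1 -.0026 .0014 0 0 0 0"

```text
clock: 28.15
eef_pos: [0.4638, 0.0857, 0.0794]
tool_rot: [0.245, 0.97, 0.0, 0.0]
ft_force: [-0.8, -2.2, -3.2]
grip_width: 0.0201
grasp_force: 60.3
```

```bash
python3 s.py
```

```text
28.15 [0.4638 0.0857 0.0794] z [ 4.e-04  3.e-04 -1.e+00] psi 1.076 j6 0.677 F [-0.8 -2.2 -3.2] T [-0.48   0.108 -0.168] tau6 -0.251 w 0.0201 60.3
F along tool x,y: [-0.3 -2.3  3.2]
```

send_rows:
  steps: "-1 -.0053 .0026 0 0 0 0;-1 -.0088 .0047 0 0 0 0;-1 -.0088 .0048 0 0 0 0;-1 -.0088 .0048 0 0 0 0;-1 -.0088 .0048 0 0 0 0"

```text
clock: 28.57
eef_pos: [0.4221, 0.108, 0.0794]
tool_rot: [0.245, 0.97, 0.0, -0.0]
ft_force: [-0.2, 0.4, -3.2]
grip_width: 0.0201
grasp_force: 60.3
```

send_rows:
  steps: "-1 -.01 .005 .01 0 0 0;-1 -.01 .005 .02 0 0 0;-1 0 0 .02 0 0 0;-1 0 0 0 0 0 0;-1 0 0 0 0 0 0"

```text
clock: 28.98
eef_pos: [0.404, 0.1179, 0.1303]
tool_rot: [0.244, 0.97, 0.001, 0.002]
ft_force: [-0.5, -0.2, -3.5]
grip_width: 0.0205
grasp_force: 60.4
```

```bash
python3 s.py; python3 - <<'E'
from h import *
c=camera('scene');P=cloud(c);f=c['frame']
m=(P[...,2]>.090)&(P[...,2]<.115)&(np.hypot(P[...,0]-.57,P[...,1]-.027)<.04)
r,q=np.argwhere(m).mean(0).astype(int);print(r,q,m.sum())
a=cv2.resize(f[r-30:r+30,q-35:q+35],None,fx=6,fy=6,interpolation=cv2.INTER_CUBIC)
c=camera('top');P=cloud(c);f=c['frame']
m=(P[...,2]>.089)&(P[...,2]<.115)&(np.hypot(P[...,0]-.57,P[...,1]-.027)<.04)
W=onplane(c,np.argwhere(m)[:,::-1],.096)[:,:2]*1000
h=cv2.convexHull(W.astype(np.float32))[:,0];th=np.deg2rad(np.arange(180));w=np.ptp(h@np.c_[np.cos(th),np.sin(th)].T,axis=0)
print('nut flats',np.rad2deg(np.angle(-np.sum(w*np.exp(-6j*th))))/-6%60,w.min(),w.max(),W.mean(0))
b=cv2.resize(f[160:220,195:265],None,fx=6,fy=6,interpolation=cv2.INTER_CUBIC)
save('n8',cv2.resize(np.hstack([a,b]),None,fx=.94,fy=.94))
E
```

```text
28.98 [0.404  0.1179 0.1303] z [ 0.0036  0.0013 -1.    ] psi 1.0768 j6 0.778 F [-0.5 -0.2 -3.5] T [ 0.11   0.099 -0.01 ] tau6 0.003 w 0.0205 60.4
F along tool x,y: [ 0.4 -0.4  3.4]
185 273 109
nut flats 5.561106797491405 41.8499998523356 48.28709425161895 [571.11103288  25.8281983 ]
```

View pics/n8.png

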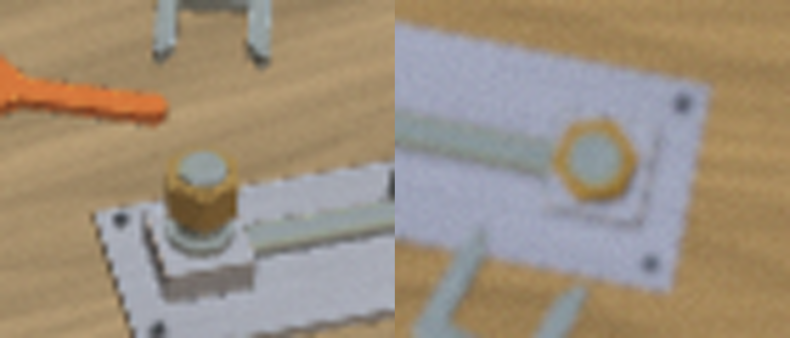

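The nut's flats measure 5.6°, where 4.9° is expected for a full 0.5 rad squeeze, so the nut is tight. I'll carry the spanner back to the mat.

send_rows:
  steps: "-1 .004 -.015 .004 0 0 .036;-1 .0068 -.0252 0 0 0 .036;-1 .0068 -.0252 0 0 0 .036;-1 .0068 -.0252 0 0 0 .036;-1 .0068 -.0252 0 0 0 .036"

```text
clock: 29.5
eef_pos: [0.4337, 0.0001, 0.1318]
tool_rot: [0.156, 0.988, -0.0, -0.001]
ft_force: [1.0, 1.0, -3.7]
grip_width: 0.0199
grasp_force: 60.3
```

send_rows:
  steps: "-1 .0068 -.0252 0 0 0 .036;-1 .0068 -.0252 0 0 0 .036;-1 .0068 -.0252 0 0 0 .036;-1 .0068 -.0252 0 0 0 .036;-1 .0068 -.0252 0 0 0 .036"

```text
clock: 29.92
eef_pos: [0.4676, -0.126, 0.1315]
tool_rot: [0.067, 0.998, 0.0, -0.002]
ft_force: [1.1, 0.2, -2.8]
grip_width: 0.0201
grasp_force: 60.3
```

send_rows:
  steps: "-1 .0068 -.0252 0 0 0 .036;-1 .0068 -.0252 0 0 0 .036;-1 .0068 -.0252 0 0 0 .036;-1 .0068 -.0252 0 0 0 .036;-1 .0035 -.01 0 0 0 .004"

```text
clock: 30.33
eef_pos: [0.499, -0.2387, 0.1313]
tool_rot: [-0.005, 1.0, -0.0, -0.001]
ft_force: [1.0, -0.4, -2.3]
grip_width: 0.0202
grasp_force: 60.3
```

send_rows:
  steps: "-1 0 0 -.02 0 0 0;-1 0 0 -.02 0 0 0;-1 0 0 -.02 0 0 0;-1 0 0 0 0 0 0;-1 0 0 0 0 0 0"

```text
clock: 30.75
eef_pos: [0.4972, -0.2344, 0.0711]
tool_rot: [-0.006, 1.0, 0.001, -0.003]
ft_force: [-0.3, -0.1, -2.2]
grip_width: 0.0202
grasp_force: 60.3
```

```bash
python3 s.py
```

```text
30.75 [ 0.4972 -0.2344  0.0711] z [-0.0054  0.0027 -1.    ] psi 1.5836 j6 -0.453 F [-0.3 -0.1 -2.2] T [-0.022  0.089  0.01 ] tau6 0.003 w 0.0202 60.3
F along tool x,y: [ 0.3 -0.1  2.2]
```

send_rows:
  steps: "-1 .0025 0 -.02 0 0 0;-1 0 0 -.02 0 0 0;-1 0 0 -.014 0 0 0;-1 0 0 -.005 0 0 0;-1 0 0 0 0 0 0"

```text
clock: 31.17
eef_pos: [0.5013, -0.2351, 0.0139]
tool_rot: [-0.007, 1.0, 0.0, -0.001]
ft_force: [-0.8, -0.8, -3.8]
grip_width: 0.02
grasp_force: 60.3
```

send_rows:
  steps: "-1 0 0 -.002 0 0 0;-1 0 0 -.002 0 0 0;-1 0 0 -.001 0 0 0;-1 0 0 0 0 0 0;-1 0 0 0 0 0 0"

```text
clock: 31.58
eef_pos: [0.5021, -0.2357, 0.0099]
tool_rot: [-0.006, 1.0, -0.0, 0.0]
ft_force: [0.8, -0.9, -2.8]
grip_width: 0.02
grasp_force: 60.3
```

```bash
python3 s.py
```

```text
31.58 [ 0.5021 -0.2357  0.0099] z [ 9.e-04 -4.e-04 -1.e+00] psi 1.5838 j6 -0.452 F [ 0.8 -0.9 -2.8] T [-0.072  0.169 -0.037] tau6 0.0 w 0.02 60.3
F along tool x,y: [-0.8 -0.9  2.8]
```

send_rows:
  steps: "-1 -.001 0 -.002 0 0 0;-1 0 0 -.001 0 0 0;-1 0 0 -.001 0 0 0;-1 0 0 0 0 0 0;-1 0 0 0 0 0 0"

```text
clock: 32.0
eef_pos: [0.5008, -0.2357, 0.0059]
tool_rot: [-0.006, 1.0, -0.0, 0.0]
ft_force: [-0.9, 0.8, 2.5]
grip_width: 0.0203
grasp_force: 60.9
```

```bash
python3 s.py
```

```text
32.0 [ 0.5008 -0.2357  0.0059] z [ 4.e-04 -3.e-04 -1.e+00] psi 1.5837 j6 -0.453 F [-0.9  0.8  2.5] T [0.077 0.301 0.005] tau6 -0.016 w 0.0203 60.9
F along tool x,y: [ 0.9  0.8 -2.5]
```

send_rows:
  steps: "1 0 0 0 0 0 0;1 0 0 0 0 0 0;1 0 0 0 0 0 0;1 0 0 0 0 0 0;1 0 0 .02 0 0 0"

```text
clock: 32.42
eef_pos: [0.4979, -0.2342, 0.022]
tool_rot: [-0.007, 1.0, 0.002, -0.003]
ft_force: [-0.6, -1.1, 0.1]
grip_width: 0.0789
grasp_force: 0.0
```

send_rows:
  steps: "1 0 0 .04 0 0 0;1 0 0 .04 0 0 0;1 0 .015 .04 0 0 0;1 0 .03 .04 0 0 0;1 0 .03 .04 0 0 0"

```text
clock: 32.83
eef_pos: [0.5008, -0.1708, 0.2132]
tool_rot: [-0.006, 1.0, -0.0, 0.001]
ft_force: [0.5, 0.5, -0.3]
grip_width: 0.0854
grasp_force: 0.0
```

send_rows:
  steps: "1 0 .03 0 0 0 0;1 0 .02 0 0 0 0;1 0 0 0 0 0 0;1 0 0 0 0 0 0;1 0 0 0 0 0 0"

```text
clock: 33.25
eef_pos: [0.5007, -0.1212, 0.2108]
tool_rot: [-0.007, 1.0, -0.0, -0.0]
ft_force: [0.0, -0.5, 0.3]
grip_width: 0.0855
grasp_force: 0.0
```

```bash
python3 w.py w9; python3 nut.py w9; python3 - <<'E'
from h import *
import pickle
o,c=pickle.load(open('w9.pkl','rb'));P=cloud(c,o);f=c['frame']
m=(f.min(2)>110)&(P[...,2]<.03)&(P[...,1]<-.18)&(P[...,1]>-.28)&(P[...,0]<.63)
n,l,s,cc=cv2.connectedComponentsWithStats(m.astype(np.uint8));i=1+s[1:,4].argmax();Q=P[l==i];A=np.c_[Q[:,:2]-[.53,-.235],np.ones(len(Q))]
print(s[i,4],Q.min(0),Q.max(0),np.linalg.lstsq(A,Q[:,2],rcond=None)[0])
E
```

```text
33.25 [-0.237  0.28   0.004  1.295 -0.    -0.25 ] [ 0.5007 -0.1212  0.2108] z [-3.e-04 -4.e-04 -1.e+00] psi 1.5839
[[ 0.001 -0.957 -0.29   0.074]
 [ 1.     0.001 -0.001 -0.001]
 [ 0.001 -0.29   0.957 -0.142]
 [ 0.     0.     0.     1.   ]] -0.06464925940849131
1724 [0.56550793 0.02347796 0.09817084] [0.09014574 0.09817084 0.10297511]
flat normals at 7 / 8.538342406311923 mod 60; widths [49.81651574 50.73517105 43.13620724] centre [568.19230912  24.89508362] corners 56.48386025713336 mean [567.10354681  25.02676562]
4097 [ 0.32485368 -0.27988461 -0.00314877] [ 0.37497938 -0.1800883   0.00239444] [ 1.06220251e-03 -2.80560034e-04 -6.12864642e-05]
```

View pics/w9.png

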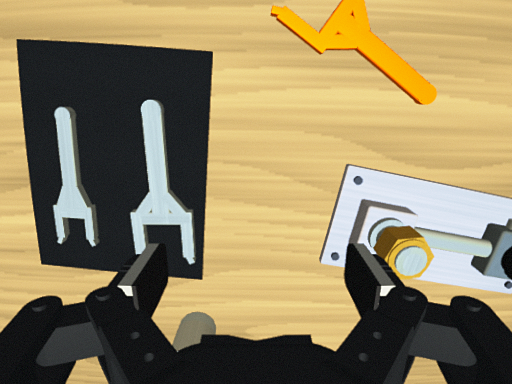

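The spanner lies flat on the mat, from (150,105) to (165,260), with the small one untouched beside it. I'll take a last overhead check of the nut angle.

send_rows:
  steps: "1 .0134 .03 0 0 0 0;1 .0134 .03 0 0 0 0;1 .0134 .03 0 0 0 0;1 .0134 .03 0 0 0 0;1 .0134 .029 0 0 0 0"

```text
clock: 33.72
eef_pos: [0.5684, 0.0281, 0.2104]
tool_rot: [-0.005, 1.0, -0.0, -0.0]
ft_force: [0.3, -1.0, -0.3]
grip_width: 0.0854
grasp_force: 0.0
```

send_rows:
  steps: "1 0 0 0 0 0 0;1 0 0 0 0 0 0;1 0 0 0 0 0 0;1 0 0 0 0 0 0;1 0 0 0 0 0 0"

```text
clock: 34.13
eef_pos: [0.5674, 0.0265, 0.211]
tool_rot: [-0.005, 1.0, -0.0, -0.0]
ft_force: [0.5, -0.3, 0.7]
grip_width: 0.0855
grasp_force: 0.0
```

```bash
python3 w.py w10; python3 nut.py w10; python3 nut.py w2
```

```text
34.1333 [ 0.047  0.385  0.154  1.34  -0.     0.036] [0.5674 0.0265 0.211 ] z [-4.e-04 -2.e-04 -1.e+00] psi 1.5815
[[ 0.001 -0.957 -0.29   0.074]
 [ 1.     0.001 -0.001 -0.001]
 [ 0.001 -0.29   0.957 -0.142]
 [ 0.     0.     0.     1.   ]] -0.06464925940849131
2153 [0.56856587 0.02611158 0.09850309] [0.09490629 0.09850309 0.1031735 ]
flat normals at 6 / 6.399792781096889 mod 60; widths [45.81614171 44.10557815 44.68696334] centre [570.11980376  26.12039315] corners 51.79350564093568 mean [569.68747746  26.14379309]
2182 [0.56844101 0.02628377 0.09853797] [0.09504727 0.09853797 0.10320043]
flat normals at 15 / 15.478623081408074 mod 60; widths [45.83544025 43.96105302 44.80026068] centre [570.1472098   26.15643058] corners 51.875250177835824 mean [569.72672008  26.20907604]
```

```bash
python3 - <<'E'
from h import *
import pickle
for n in('w2','w10','w9','w3'):
    o,c=pickle.load(open(n+'.pkl','rb'));P=cloud(c,o);f=c['frame']
    m=((P[...,2]>.0925)&(np.hypot(P[...,0]-.5695,P[...,1]-.026)<.045)&(P[...,2]<.115)).astype(np.uint8)
    m=cv2.morphologyEx(m,cv2.MORPH_OPEN,np.ones((3,3)))
    ct=max(cv2.findContours(m,0,cv2.CHAIN_APPROX_NONE)[0],key=cv2.contourArea)[:,0]
    keep=(ct[:,0]<508);W=onplane(c,ct,.096,o)[:,:2]*1000
    ctr=np.array([570.1,26.1]) 
    # trim points into edges by normal angle around the predicted flats, fit each edge
    best={}
    for g in range(0,60):
        pass
    r=W-ctr;ang=np.rad2deg(np.arctan2(r[:,1],r[:,0]))
    base={'w2':15.4,'w10':6.4,'w9':6.4,'w3':33.5}[n];out=[]
    for k in range(6):
        a=base+60*k;d=(ang-a+180)%360-180;s=(abs(d)<22)&keep
        if s.sum()<12: continue
        vx,vy,x0,y0=cv2.fitLine(W[s].astype(np.float32),cv2.DIST_HUBER,0,.01,.01).ravel()
        na=(np.rad2deg(np.arctan2(vx,-vy)))%60
        out.append((round(a%360),int(s.sum()),round(float(na),1),round(float(abs(-vy*(x0-ctr[0])+vx*(y0-ctr[1]))),1)))
    print(n,c['frame'].shape,ct[:,0].max(),out)
E
```

```text
w2 (384, 512, 3) 282 [(15, 19, 14.6, 22.3), (75, 18, 15.2, 21.9), (135, 17, 15.9, 21.4), (195, 21, 16.7, 21.2), (255, 19, 14.9, 21.3), (315, 14, 13.6, 22.1)]
w10 (384, 512, 3) 283 [(6, 21, 6.1, 22.4), (66, 17, 6.0, 22.0), (126, 16, 5.4, 21.4), (186, 20, 6.9, 21.5), (246, 17, 5.9, 21.4), (306, 16, 6.4, 22.1)]
w9 (384, 512, 3) 433 [(6, 17, 59.6, 21.9), (66, 15, 6.7, 22.5), (126, 15, 14.2, 21.0), (186, 19, 5.4, 22.4), (246, 18, 10.8, 22.9)]
w3 (384, 512, 3) 511 [(214, 17, 38.8, 23.4), (274, 16, 33.7, 24.0), (334, 12, 35.4, 21.8)]
```

The evidence agrees: the nut moved about 29° (0.5 rad) under the spanner, and I felt the dead stop. Handing in.

```bash
python3 -c "
from workcell import *
print(job_done())"
```

```text
the job is handed in; nothing more can be done
None
```

I shut the air off, ran the nut finger-tight, pulled it to its dead stop with the large spanner (about 29°, the full 0.5 rad to within camera accuracy), laid that spanner back flat on the mat, and handed the job in at about 34 s of the 72 s allowed.

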